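Wind the sample stage home with the loose crank

TASK

Fit the loose crank with the red grip onto the square end of the drive shaft that stands up from the sample stage, push it fully down, and wind it clockwise (seen from above) through as many turns as it takes until the dish carriage stops firmly against its rubber home buffers next to the gear box. Keep the crank down on the shaft all the while, do not force it against the stop or press hard, disturb nothing else, and leave the crank sitting fully down on the shaft.

Things in the scene. Friction and masses are not known exactly. Their poses are not given: they have to be found in the camera images.
- crank: Loose hand crank, 0.12 to 0.2 kg: flat dark steel arm 81 x 36 x 14 mm with a square 20 mm socket hole right through it at one end and an upright red grip at the other. Origin: centre of the socket hole on the arm's underside; x points along the arm to the grip, z up; the hole's sides are parallel to x and y. It starts lying flat on the table, grip up.
- socket (a point): Centre of the square socket hole on the underside of the crank arm (same as the crank's origin).
- handle (a point): Centre of the crank's red grip, 42 mm above the arm's underside, 45 mm along the arm from the socket centre. The grip is a square block 18 x 18 x 44 mm, 16 to 60 mm above the arm's underside; this point's x and y are normal to its faces, z up. It revolves freely on the arm (0.01 N m of friction), so it can be held at one heading while the arm swings round below it.
- stage: Hand-wound sample stage, grey, fixed to the table: base 275 x 130 x 12 mm, x axis from the gear box to the far end. Gear box 75 x 80 mm, top 60 mm above the table, centred at x = -110 mm; the drive shaft end stands upright out of it. The dish carriage slides along x; all but the shaft is lower than 64 mm. Origin on the table under the stage's middle.
- collar (a point): Foot of the shaft end, on its axis: centre of the top of the round collar (48 mm wide) on the gear box, 64 mm above the table. The crank is fully down when its arm lies on this collar. Axes are those of the fixed stage, NOT of the square, whose heading at the start is not given. The shaft resists with about 0.12 N m as it turns.
- shaft_tip (a point): Top of the shaft end, 26 mm above the collar. From the collar up: 18 mm square for 12 mm, a round pilot 17.8 mm wide for 3 mm, tapering to 10 mm in the last 11 mm. Lowered at a wrong heading, the socket goes round the pilot and rests on the square's top 12 mm above the collar; turned under light pressure, it drops when within about 6 degrees of one of the four headings.
- carriage (a joint): Travel of the dish carriage along the stage in m; grows towards the gear box and home, 10 mm per full clockwise turn (from above) of the shaft, against the home buffers at 0.040, where shaft and crank come to a firm stop. It starts 2.1 to 3.2 turns short of that. Winding takes about 3 N at the grip; the stop shows as a sudden rise, and 20 N there is too much.
- tray (a point): Centre of the carriage's flat top (aluminium plate 110 x 120 mm), 31 mm above the table, under the white sample dish (104 mm wide, 20 mm high) that is fixed on it.
- tape_roll: Roll of white tape 62 mm wide, 48 high, standing by. Origin at the centre of its underside.
- pill_pot: Small white screw pot 38 mm wide, 58 high, standing by. Origin at the centre of its underside.
- amber_bottle: Amber bottle with black cap, 70 mm wide, 142 high, standing by. Origin at the centre of its underside.
- instrument_case: Flat black case 67 x 142 x 23 mm, lying by. Origin at the centre of its underside.
- vial: Clear vial with black cap, 47 mm wide, 124 high, standing by. Origin at the centre of its underside.
There are look-alikes about, which are no part of the job. What is shaped like the crank but green is not meant.

How it is judged:
By the outcome, as a careful person would: the job done as asked, in the order asked, and still so for the second after the job is handed in, with the robot touching nothing.
It also fails if it takes over 72 s, if anything falls off the work surface, if the arm or the gripper's body presses on something with over 40 N, if the wrist force passes 120 N, or if a joint passes its speed limit or range.

ROBOT

A 6-joint arm with a two-finger parallel gripper is mounted at the origin on a cart in front of the work surface, level with it; the furniture and walls round the work are solid. World frame = base frame: x ahead of the robot, y to its left, z up, the work surface at z = 0. Lengths are in mm, angles in rad, forces in N, time in s.
With the tool pointing down it reaches from about 350 to 875 mm from the base axis. Payload 15.5 kg.
Tool frame: the origin (TCP) lies at the very end of the fingers, on their centre line; the grasp point (between the pads) lies grip_depth behind it (grip_depth is the distance from the TCP to the grasp point, in mm); z points along the fingers, y is the direction in which the jaws open and shut (so a half turn about z gives the same grasp; the last joint's range is limited). The gripper opens to 85 mm and grips with 20 to 120 N. Pads are 22 mm wide; open, the fingers measure 114 mm over their backs; the gripper's body (76 mm by 85 mm) begins 54 mm behind the grasp point. The pads swing forward as they close: fully open they stand 13 mm farther back than shut.
Start: joints at [1.01, 0.494, 1.345, -0, 1.302, -0.096], TCP at [280.707, 558.418, 231.277] pointing down, gripper open.
Joint ranges: [-2.91, 2.91], [-0.82, 2.16], [0.22, 2.67], [-1.22, 4.37], [0.12, 2.79], [-3.08, 3.08]. Speed limits (rad/s): [1.89, 1.89, 2.57, 3.01, 3.01, 3.01].

INTERFACE

Orientations are given as a unit quaternion [w, x, y, z].
In Python, from workcell import * gives the robot as it stands.
- The arm moves only by the tool carry_out, never from a script. Its argument "series" is a list that holds one entry, the list of rows, each a list of 7 numbers: the closure, from -1 (fully open) to 1 (shut), so that 0 is half open, then the shift along the tool's x, y, z in units of 40 mm (1.0 is 40 mm), then the turn, a rotation vector about the tool's x, y, z in units of 6 degrees (1.0 is 6 degrees). In form: [[[hand, dx, dy, dz, rx, ry, rz], ...]]. A call has 1 to 10 rows; each row is the pose to reach, as a shift and turn from the pose commanded when the call began, along the tool's axes at that moment; what a row does not reach only later rows make up. A row lasts 1/12 s, in which the tool goes at most 41.7 mm and 7.16 degrees, less where a joint would pass 70% of its speed; a pose out of reach is approached as far as the arm can. A call with a gripper value outside its range is refused whole. The fingers move at their own pace and stop on an object; "grip_force" is the grip in N (left out, the last holds). Time passes only in rows, so rows that repeat a pose let the fingers close. It gives the time, the measured TCP pose, the force and the opening at its end, in the units of the state.
- observe(): the state, without advancing time (a new reading comes with each control period).
- get_image(name): name is "scene" or "top" or "wrist"; returns a dict with "pixels" (480x640x3 uint8, red, green, blue), "z_map" (480x640 float32, mm along the optical axis (not along the pixel's ray), 0 where there is no reading), "mtx" (3x3 intrinsics, pixels), "position" and "orientation" of the camera in the world. Camera axes: x right, y down, z forward; pixel columns grow to the right and rows downward; lengths in mm; the calibration is good to about 2 mm. The wrist camera is an equidistant fisheye: a pixel r from the principal point sees the ray r / f radians off the axis. A picture is of the moment at which its call begins.
- hand_in(): hands the job in, once; it reports no verdict.
The state is a dict: "clock": time; "joints": joint angles; "joint_velocities": joint speeds; "joint_torque": joint torques, N m; "ee_pos": TCP position; "tool_rot": TCP orientation; "contact_force": force on the tool from outside, world axes, zero at the start; "ft_torque": the same for the moment, N m; "finger_gap": opening from 0.0 (shut) to 1.0 (fully open).
Only numpy, scipy, OpenCV 4.12 (cv2) and the standard library are available. Lean on these libraries where they do the work, as an engineer would, in place of code of your own. Each camera call takes 0.05 s, during which the arm holds its last target.

## Working session

There is one attempt and no reset: what is moved stays moved. The work goes in short steps, Python scripts to look and compute and a tool call to move; the robot and the scene stay as the last step left them, time stands still between calls to the robot, and variables do not carry over. Pictures are saved under pics/ and viewed, and the job is handed in when it is done.

Besides the shell and the picture viewer there is one more tool, called as name(argument=value, ...) on one line, values as JSON. carry_out: Moves the arm, as the interface text tells. Its arguments: {"type":"object","properties":{"series":{"type":"array"},"grip_force":{"type":"number"}},"required":["series"]}

```bash
mkdir -p pics; ls; cat > h.py <<'E'
from workcell import *
import numpy as np, cv2
from scipy.spatial.transform import Rotation as R
def rot(q): return R.from_quat([q[1],q[2],q[3],q[0]])
def save(im,name,box=None,s=1):
    p=im['pixels'][:,:,::-1]
    if box: p=p[box[1]:box[3],box[0]:box[2]]
    p=cv2.resize(p,None,fx=s,fy=s,interpolation=cv2.INTER_CUBIC) if s!=1 else p
    cv2.imwrite('pics/'+name+'.png',p)
def world(im,u,v,z=None):
    m=im['mtx'];d=np.array([(u-m[0,2])/m[0,0],(v-m[1,2])/m[1,1],1.])
    Rm=rot(im['orientation']).as_matrix();p=np.array(im['position'])
    if z is None: return p+Rm@d*im['z_map'][int(round(v)),int(round(u))]
    w=Rm@d; return p+w*(z-p[2])/w[2]
E
python3 - <<'E'
from h import *
import pickle
s=observe();print(s)
for n in('scene','top','wrist'):
    im=get_image(n);save(im,n+'0');print(n,im['mtx'],im['position'],im['orientation']);pickle.dump(im,open(n+'0.pkl','wb'))
E
```

```text
pics
{'clock': 0.0, 'joints': array([ 1.00946301e+00,  4.94153648e-01,  1.34615174e+00, -8.38635351e-06,
        1.30253030e+00, -9.54981947e-02]), 'joint_velocities': array([0.00098647, 0.00049041, 0.00054935, 0.0002476 , 0.00108444,
       0.00175161]), 'joint_torque': array([-1.48384614e-03, -8.82194495e+01, -3.83864307e+01, -2.95810405e-04,
        1.02960330e-02, -6.88519023e-06]), 'ee_pos': array([280.52561651, 558.08111013, 230.71165049]), 'tool_rot': array([-1.96640541e-04,  2.30816152e-01,  9.72997183e-01, -5.89605072e-04]), 'contact_force': array([ 0.08521534, -0.27560464, -0.24417086]), 'ft_torque': array([0.04931447, 0.04461538, 0.01815227]), 'finger_gap': 0.9992749588489896}
scene [[515.47770091   0.         331.89882515]
 [  0.         515.47770091 238.0123749 ]
 [  0.           0.           1.        ]] [ -94.49949647 -413.02198996 1036.33707501] [-0.34346932  0.83325252 -0.40371347  0.15727204]
top [[469.56373107   0.         319.48291053]
 [  0.         469.56373107 232.35518288]
 [  0.           0.           1.        ]] [ 519.0801984   160.50735437 1291.33664564] [ 0.03551456 -0.7047649   0.70830184 -0.01880565]
wrist [[371.64829954   0.         314.89707069]
 [  0.         371.64829954 239.40274512]
 [  0.           0.           1.        ]] [220.67237591 589.59167875 374.25657285] [0.11416848 0.8436237  0.51993962 0.07019544]
```

View pics/top0.png

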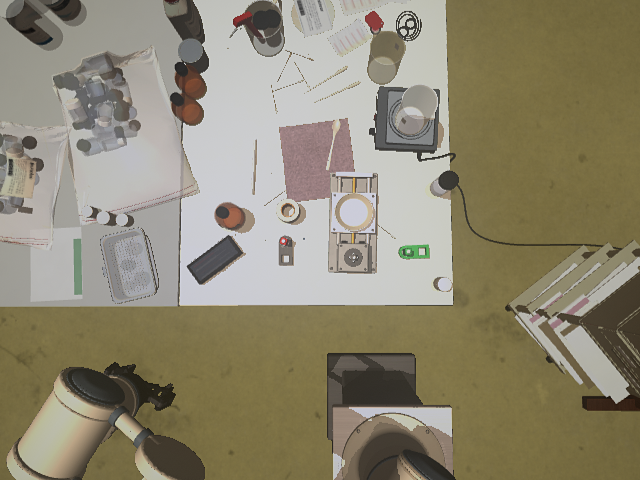

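View pics/scene0.png

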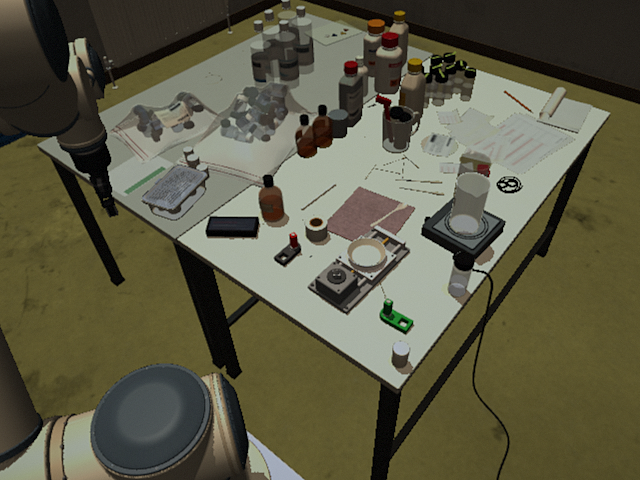

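View pics/wrist0.png

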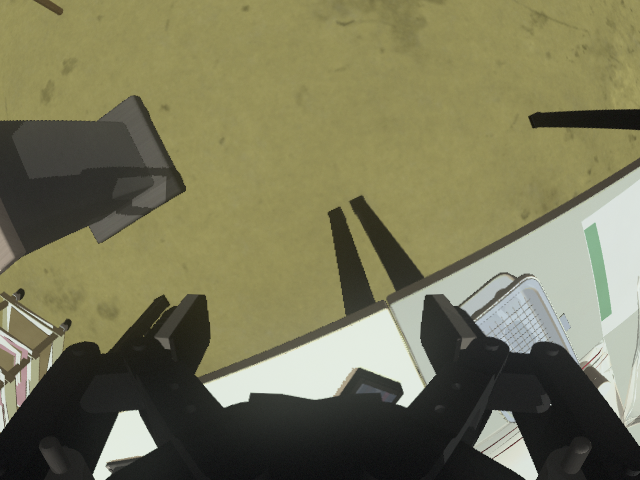

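Candidates in the top image: a dark crank with a red grip at (286,250), a green crank at (413,252, the look-alike), a red item in the mug at (242,18), and a red cap at (374,20). The description fits (286,250), so I'll check it in a crop.

```bash
python3 - <<'E'
from h import *
import pickle
t=pickle.load(open('top0.pkl','rb'));s=pickle.load(open('scene0.pkl','rb'))
a=t['pixels'][225:275,265:385][:,:,::-1]
save(t,'c1',(265,225,385,280),6.6); save(s,'c2',(260,220,420,320),5)
for u,v in[(286,241),(286,247),(286,262),(354,257),(330,232)]: print(u,v,world(t,u,v))
E
```

```text
286 241 [591.84205177 277.927103    57.25508025]
286 247 [578.02152202 282.05644345  13.61622297]
286 262 [537.18588517 282.05000664  13.08685923]
354 257 [548.32840965 100.33768456  79.03155306]
330 232 [618.39505409 161.81886589  13.05048421]
```

View pics/c1.png

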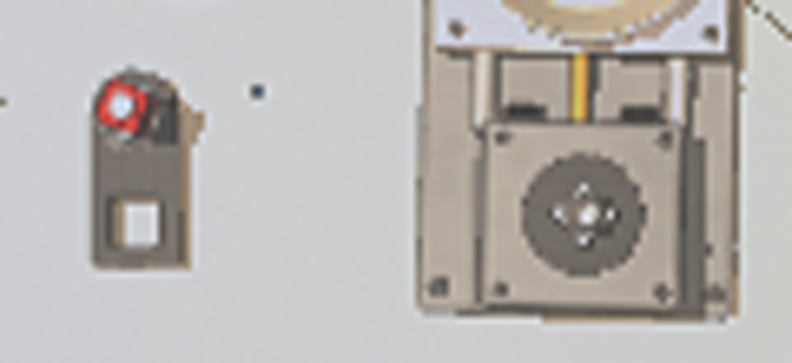

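View pics/c2.png

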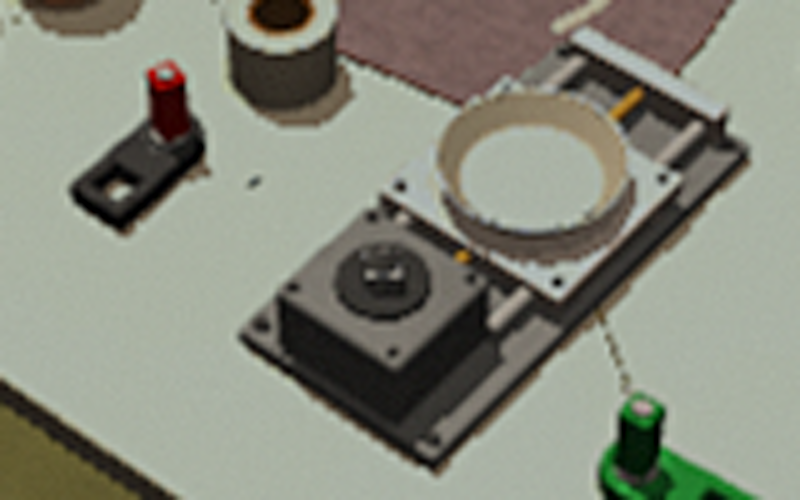

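The crop confirms the dark crank with the red grip at top (286,250): grip near (283,241), socket near (286,259). The shaft is near top (354,257). Next I'll work out a view pose above them.

```bash
python3 - <<'E'
import workcell; print([n for n in dir(workcell) if n[0]!='_']); print(getattr(workcell,'grip_depth',None))
E
cat >> h.py <<'E'
def rel(pos,yaw_ydir=None,pos0=None,q0=None):
    "shift units/turn units from pose0 (default observed, tool-down) to pos with tool y axis along angle"
    s=observe(); p0=np.array(s['ee_pos'] if pos0 is None else pos0); r0=rot(s['tool_rot'] if q0 is None else q0)
    sh=r0.inv().apply(np.array(pos)-p0)/40
    t=np.zeros(3)
    if yaw_ydir is not None:
        y=np.array([np.cos(yaw_ydir),np.sin(yaw_ydir),0]);z=np.array([0,0,-1.]);x=np.cross(y,z)
        t=(r0.inv()*R.from_matrix(np.stack([x,y,z],1))).as_rotvec(degrees=True)/6
    return np.round(sh,3),np.round(t,3)
def wpix(im,u,v,z):
    m=im['mtx'];a=(u-m[0,2])/m[0,0];b=(v-m[1,2])/m[1,1];r=np.hypot(a,b)
    d=np.array([a/r*np.sin(r),b/r*np.sin(r),np.cos(r)]) if r>0 else np.array([0,0,1.])
    w=rot(im['orientation']).apply(d);p=np.array(im['position']);return p+w*(z-p[2])/w[2]
E
python3 - <<'E'
from h import *
import pickle
t=pickle.load(open('top0.pkl','rb'));s=pickle.load(open('scene0.pkl','rb'));w=pickle.load(open('wrist0.pkl','rb'))
f=lambda u,v:(265+u/6.6,225+v/6.6)
print('grip',world(t,*f(121,105),60),'sock',world(t,*f(137,222),14),'shaft',world(t,*f(587,215),90))
g=lambda u,v:(260+u/5,220+v/5)
print('S grip',world(s,*g(166,72),60),'sock',world(s,*g(116,184),14),'shaft',world(s,*g(384,270),90))
print(rot(w['orientation']).as_matrix()[:,2])
print(rel([570,240,260],0.5))
print(np.degrees(np.arctan2(*rot(observe()['tool_rot']).as_matrix()[:2,1][::-1])))
E
```

```text
['MotionError', 'get_image', 'grip_depth', 'hand_in', 'observe']
18.700000000000003
grip [591.95840904 284.69863416  60.        ] sock [546.31458387 282.63706851  14.        ] shaft [546.59698891 101.05076395  90.        ]
S grip [589.63882859 285.73186774  60.        ] sock [541.94643491 283.4581326   14.        ] shaft [532.53934066  91.897812    90.        ]
[ 0.2371585  -0.11963569 -0.96407632]
(array([-10.038,  -3.859,  -0.726]), array([-8.000e-03,  2.000e-03,  5.778e+00]))
63.31366954337905
```

```bash
python3 - <<'E'
from h import *
print(rel([570,200,260],0.35))
E
```

```text
(array([-10.487,  -4.752,  -0.725]), array([-8.00e-03,  2.00e-03,  7.21e+00]))
```

carry_out(series=[[[-1,-1,-0.45,-0.1,0,0,0.7],[-1,-2,-0.9,-0.2,0,0,1.4],[-1,-3,-1.35,-0.3,0,0,2.1],[-1,-4,-1.8,-0.4,0,0,2.8],[-1,-5,-2.25,-0.5,0,0,3.5],[-1,-6,-2.7,-0.6,0,0,4.2],[-1,-7,-3.15,-0.7,0,0,5],[-1,-8,-3.6,-0.7,0,0,5.8],[-1,-9,-4.1,-0.7,0,0,6.5],[-1,-10.4,-4.7,-0.7,0,0,7.2]]], grip_force=40)

```text
clock: 0.98
ee_pos: [542.7, 233.4, 259.3]
tool_rot: [-0.0, 0.574, 0.819, -0.0]
contact_force: [0.9, 0.9, 0.4]
finger_gap: 1.001
```

carry_out(series=[[[-1,-0.01,0,0,0,0,0],[-1,-0.01,0,0,0,0,0]]])

```text
clock: 1.15
ee_pos: [543.1, 233.0, 258.8]
tool_rot: [-0.0, 0.574, 0.819, -0.0]
contact_force: [-1.1, 0.5, -0.8]
finger_gap: 0.997
```

```bash
python3 - <<'E'
from h import *
import pickle
s=observe();print(s['clock'],s['ee_pos'],s['joints'],s['contact_force'])
im=get_image('wrist');save(im,'w1');pickle.dump(im,open('w1.pkl','wb'))
E
```

```text
1.15 [543.1351151  233.00826684 258.7902029 ] [ 3.04317929e-01  4.20554666e-01  1.39433699e+00 -1.36670152e-04
  1.32719803e+00 -4.30000470e-02] [-1.05712249  0.45863623 -0.83959655]
```

View pics/w1.png

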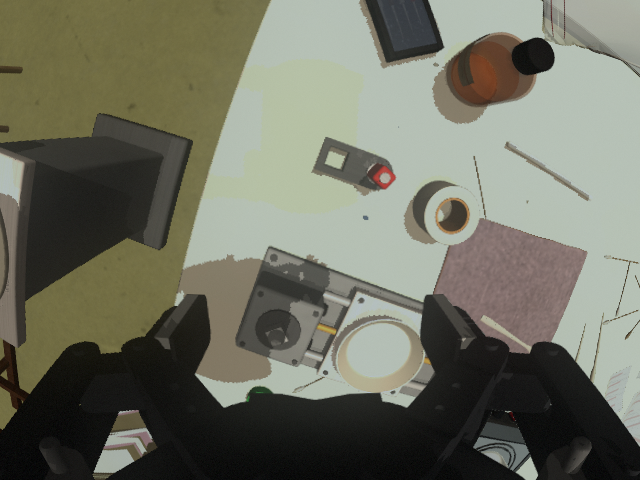

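```bash
python3 - <<'E'
from h import *
import pickle
im=pickle.load(open('w1.pkl','rb'))
save(im,'w1a',(300,120,410,200),7);save(im,'w1b',(230,275,330,375),6)
E
```

```text
(no output)
```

View pics/w1a.png

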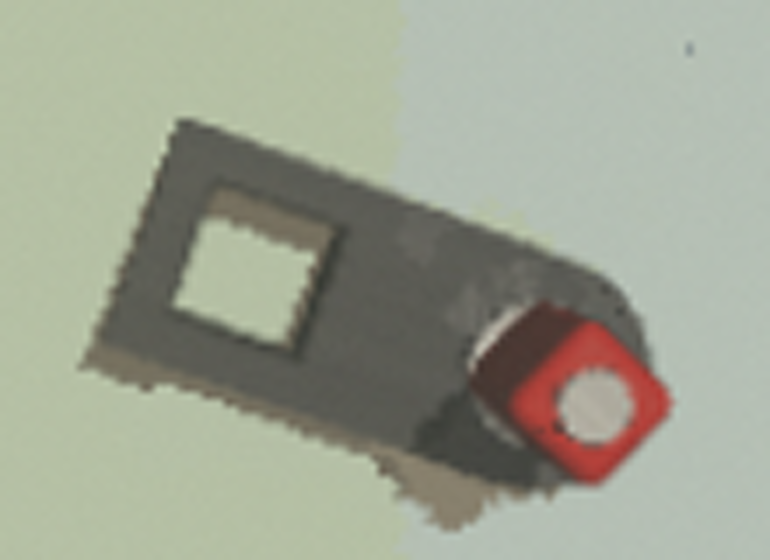

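View pics/w1b.png

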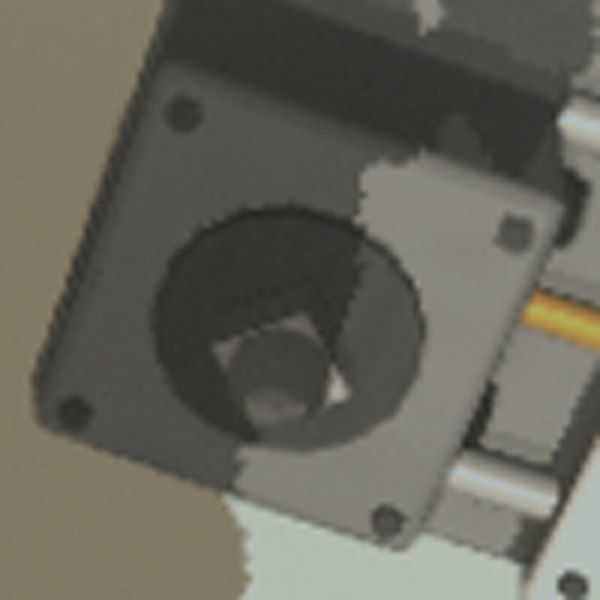

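```bash
python3 - <<'E'
from h import *
import pickle
im=pickle.load(open('w1.pkl','rb'))
a=lambda u,v,z:wpix(im,300+(u-3)/7,120+(v-3)/7,z)
b=lambda u,v,z:wpix(im,230+(u-2.5)/6,275+(v-2.5)/6,z)
G=np.array([a(*p,60) for p in[(592,320),(672,402),(597,487),(510,400)]])
S=np.array([a(*p,14) for p in[(215,183),(343,233),(298,358),(172,308)]])
Q=np.array([b(*p,76) for p in[(217,350),(302,315),(348,395)]])
C=np.array([b(*p,64) for p in[(152,322),(427,335),(280,205),(292,452)]])
B=np.array([b(*p,60) for p in[(160,65),(565,195),(400,548),(38,415)]])
for n,P in zip('GSQCB',(G,S,Q,C,B)):
    d=np.diff(np.vstack([P,P[:1]]),axis=0)
    print(n,P.mean(0),'len',np.linalg.norm(d,axis=1).round(1),'ang',np.degrees(np.arctan2(d[:,1],d[:,0])).round(1))
print('Qc',(Q[0]+Q[2])/2)
c=np.mean([G[i] for i in range(4)],0)-S.mean(0);print('arm',np.degrees(np.arctan2(c[1],c[0])),np.hypot(*c[:2]))
E
```

```text
G [592.86179015 287.54511871  60.        ] len [15.6 15.3 16.7 15.4] ang [ -23.8 -110.4  156.4   65.2]
S [548.02483001 286.83058266  14.        ] len [20.4 19.9 20.2 19.8] ang [ -1.  -89.2 178.5  91.3]
Q [549.27958403 108.00921207  76.        ] len [16.3 17.1 23.4] ang [ 45.7 -45.2 178.8]
C [548.68626751 105.36068861  64.        ] len [47.9 34.9 49.5 35.2] ang [ 17.8 154.3 -70.1 151.6]
B [548.27107242 106.00909391  60.        ] len [71.8 78.9 70.6 74.4] ang [  0.7 -92.1 177.1  88.8]
Qc [549.39056866 104.04761987  76.        ]
arm 0.9130064681141856 44.842653315927556
```

Wrist picture: grip top at (384,177), socket at about (337,158), shaft at about (275,333) with its square turned about 45°. The crank arm points along world +x and its grip faces head about 66° and -24°. I'll grasp with the jaws along 66°, which keeps them clear of the tape roll.

```bash
python3 - <<'E'
from h import *
print(rel([592.5,286.5,130],np.radians(66)))
print(rel([592.5,286.5,23],np.radians(66)))
E
```

```text
(array([0.795, 1.632, 3.22 ]), array([-6.000e-03, -5.000e-03, -7.661e+00]))
(array([0.794, 1.634, 5.895]), array([-6.000e-03, -5.000e-03, -7.661e+00]))
```

carry_out(series=[[[-1,0.2,0.4,0.6,0,0,-1],[-1,0.4,0.8,1.2,0,0,-2],[-1,0.6,1.2,1.8,0,0,-3],[-1,0.8,1.63,2.4,0,0,-4],[-1,0.8,1.63,2.8,0,0,-5],[-1,0.8,1.63,3.1,0,0,-6],[-1,0.8,1.63,3.2,0,0,-7],[-1,0.8,1.63,3.2,0,0,-7.66],[-1,0.8,1.63,3.2,0,0,-7.66]]])

```text
clock: 1.95
ee_pos: [591.0, 288.7, 130.6]
tool_rot: [-0.001, 0.204, 0.979, -0.0]
contact_force: [-0.5, -0.3, 0.2]
finger_gap: 0.999
```

```bash
python3 - <<'E'
from h import *
import pickle
s=observe();print(s['clock'],s['ee_pos'],s['joints'],s['contact_force'])
im=get_image('wrist');save(im,'w2');pickle.dump(im,open('w2.pkl','wb'))
print(rel([592.5,286.5,23],np.radians(66)))
E
```

```text
1.95 [590.98169445 288.70713255 130.62907202] [ 3.63584725e-01  6.40674006e-01  1.36583010e+00  2.13004502e-04
  1.13638557e+00 -7.95631603e-01] [-0.45158053 -0.34516822  0.19504403]
(array([-0.05 , -0.035,  2.701]), array([-0.003, -0.005,  0.02 ]))
```

View pics/w2.png

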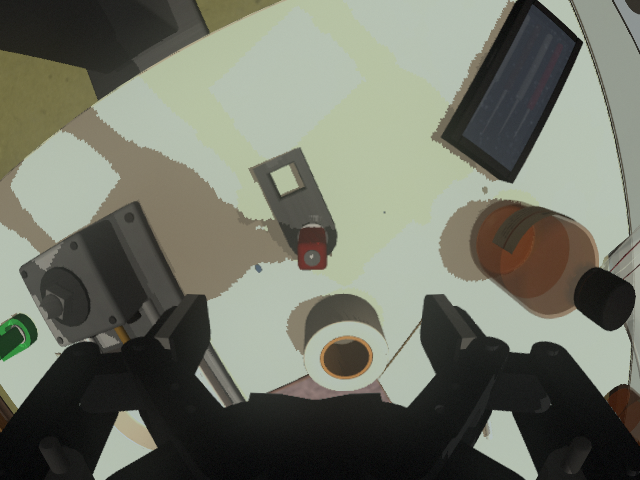

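```bash
python3 - <<'E'
from h import *
import pickle
im=pickle.load(open('w2.pkl','rb'))
save(im,'w2a',(240,140,350,280),4.2)
print(wpix(im,312,258,60))
p=wpix(im,312,258,60);print(rel([p[0],p[1],23]))
t=pickle.load(open('top0.pkl','rb'));print(world(t,230,215),world(t,288,210))
E
```

```text
[593.56632723 286.94390374  60.        ]
(array([-0.07 , -0.015,  2.701]), array([0., 0., 0.]))
[656.97255116 417.99776147  99.25495526] [680.72914994 277.5211799    4.5655587 ]
```

View pics/w2a.png

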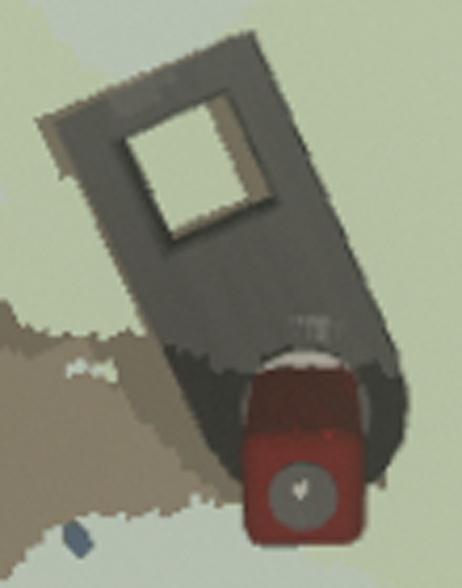

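The grip is at wrist (312,258), face-on to the jaws and within 3 mm of the finger axis. I'll descend and close.

carry_out(series=[[[-1,-0.06,-0.02,0.9,0,0,0],[-1,-0.06,-0.02,1.7,0,0,0],[-1,-0.06,-0.02,2.3,0,0,0],[-1,-0.06,-0.02,2.6,0,0,0],[-0.5,-0.06,-0.02,2.7,0,0,0],[0,-0.06,-0.02,2.7,0,0,0],[0.4,-0.06,-0.02,2.7,0,0,0],[0.7,-0.06,-0.02,2.7,0,0,0],[1,-0.06,-0.02,2.7,0,0,0],[1,-0.06,-0.02,2.7,0,0,0]]], grip_force=40)

```text
clock: 2.83
ee_pos: [594.7, 285.9, 24.4]
tool_rot: [0.001, 0.207, 0.978, 0.0]
contact_force: [-0.1, -0.6, 7.7]
finger_gap: 0.204
```

carry_out(series=[[[1,0,0,0,0,0,0],[1,0,0,0,0,0,0],[1,0,0,0,0,0,0],[1,0,0,0,0,0,0]]])

```text
clock: 3.17
ee_pos: [594.7, 285.9, 24.3]
tool_rot: [0.001, 0.207, 0.978, 0.0]
contact_force: [-1.1, -1.7, 8.6]
finger_gap: 0.205
```

carry_out(series=[[[1,0,0,-0.1,0,0,0],[1,0,0,-0.3,0,0,0],[1,0,0,-0.6,0,0,0],[1,0,0,-1,0,0,0],[1,0,0,-1.4,0,0,0],[1,0,0,-1.8,0,0,0],[1,0,0,-2.2,0,0,0],[1,0,0,-2.5,0,0,0],[1,0,0,-2.7,0,0,0],[1,0,0,-2.75,0,0,0]]])

```text
clock: 4.0
ee_pos: [594.7, 286.0, 135.2]
tool_rot: [0.001, 0.207, 0.978, 0.001]
contact_force: [0.3, -0.0, -1.1]
finger_gap: 0.202
```

```bash
python3 - <<'E'
from h import *
import pickle
s=observe();print(s['clock'],s['ee_pos'],s['contact_force'],s['finger_gap'])
im=get_image('wrist');save(im,'w3');pickle.dump(im,open('w3.pkl','wb'))
E
```

```text
4.0 [594.71771455 285.98796601 135.15247973] [ 0.33518044 -0.04197147 -1.11736454] 0.20182200634417563
```

View pics/w3.png

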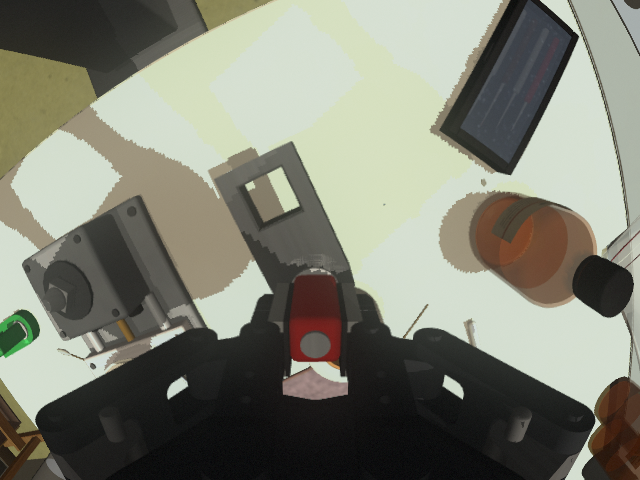

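Crank held, arm at the same heading, socket at wrist (272,195). I'll carry it towards the shaft, turning it by -45°.

```bash
python3 - <<'E'
from h import *
import pickle
im=pickle.load(open('w3.pkl','rb'))
save(im,'w3a',(200,130,370,370),2.5)
print(rel([581,74,135],np.radians(21)))
E
```

```text
(array([-1.841, -4.978, -0.018]), array([1.400e-02, 6.000e-03, 7.512e+00]))
```

View pics/w3a.png

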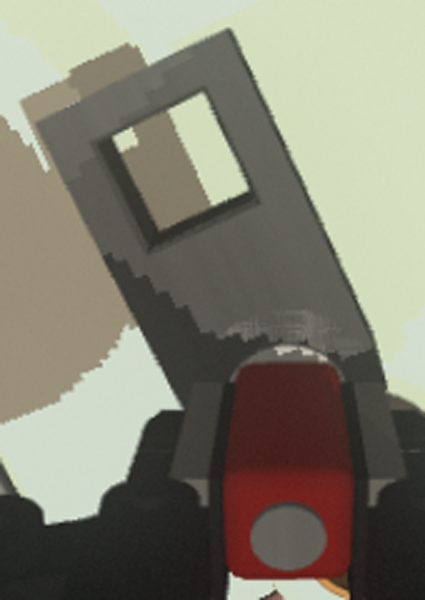

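carry_out(series=[[[1,-0.05,-0.15,0,0,0,0.2],[1,-0.18,-0.5,0,0,0,0.75],[1,-0.37,-1,0,0,0,1.5],[1,-0.59,-1.6,0,0,0,2.4],[1,-0.83,-2.25,0,0,0,3.4],[1,-1.07,-2.9,0,0,0,4.4],[1,-1.31,-3.55,0,0,0,5.4],[1,-1.52,-4.1,0,0,0,6.2],[1,-1.68,-4.55,0,0,0,6.9],[1,-1.79,-4.85,0,0,0,7.3]]])

```text
clock: 4.88
ee_pos: [580.0, 77.2, 132.3]
tool_rot: [-0.001, 0.56, 0.829, -0.001]
contact_force: [0.7, -0.3, -0.6]
finger_gap: 0.205
```

carry_out(series=[[[1,-0.04,-0.04,0,0,0,0.15],[1,-0.07,-0.06,0,0,0,0.2],[1,-0.07,-0.06,0,0,0,0.2],[1,-0.07,-0.06,0,0,0,0.2]]])

```text
clock: 5.22
ee_pos: [579.6, 76.7, 133.0]
tool_rot: [-0.0, 0.565, 0.825, -0.0]
contact_force: [0.3, 0.1, -1.1]
finger_gap: 0.204
```

```bash
python3 - <<'E'
from h import *
import pickle
s=observe();print(s['clock'],s['ee_pos'],s['contact_force'],s['finger_gap'],s['joints'])
print(np.degrees(np.arctan2(*rot(s['tool_rot']).as_matrix()[:2,1][::-1])))
im=get_image('wrist');save(im,'w4');save(im,'w4a',(200,130,420,370),2.5);pickle.dump(im,open('w4.pkl','wb'))
E
```

```text
5.2167 [579.64083749  76.6791742  133.02657929] [ 0.34580589  0.14820253 -1.10110204] 0.20400853980823563 [ 2.93201832e-02  5.48608602e-01  1.55750207e+00  1.85403560e-04
  1.03570680e+00 -3.40390715e-01]
21.17745729705318
```

View pics/w4a.png

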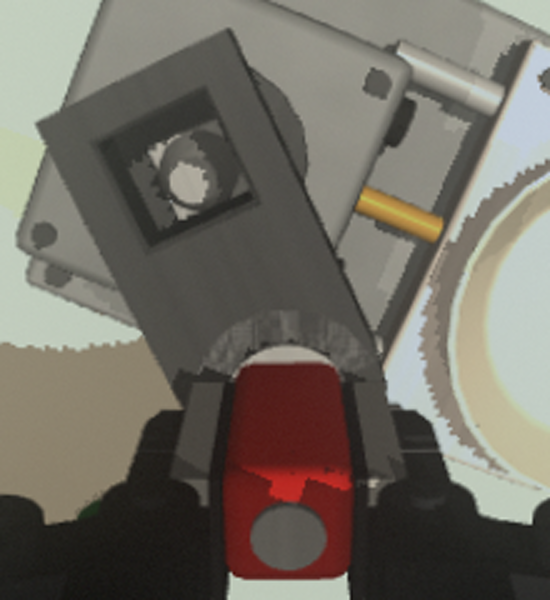

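```bash
cat > m.py <<'E'
from h import *
def meas(im,S,T,zt,off,s):
    f=lambda p,z:wpix(im,off[0]+(p[0]-s/2)/s,off[1]+(p[1]-s/2)/s,z)
    P=np.array([f(p,zt) for p in S]);d=np.diff(np.vstack([P,P[:1]]),axis=0)
    a=np.degrees(np.arctan2(d[:,1],d[:,0]))
    t=f(T,90);c=P.mean(0)
    print('sock',c.round(1),'len',np.linalg.norm(d,axis=1).round(1),'ang mod90',(a%90).round(1),'tip',t.round(1),'diff',(t-c)[:2].round(2))
    r=rot(observe()['tool_rot']);print('units',(r.inv().apply([*(t-c)[:2],0])/40).round(3))
E
python3 - <<'E'
from m import *
import pickle
im=pickle.load(open('w4.pkl','rb'))
meas(im,[(93,140),(208,87),(260,203),(150,250)],(188,183),122.7,(200,130),2.5)
save(im,'w4b',(230,155,310,235),8)
E
```

```text
sock [546.8 111.2 122.7] len [21.5 21.4 20.6 21.2] ang mod90 [44.7 44.6 44.3 46.8] tip [547.9 103.4  90. ] diff [ 1.14 -7.84]
units [-0.193 -0.044 -0.   ]
```

View pics/w4b.png

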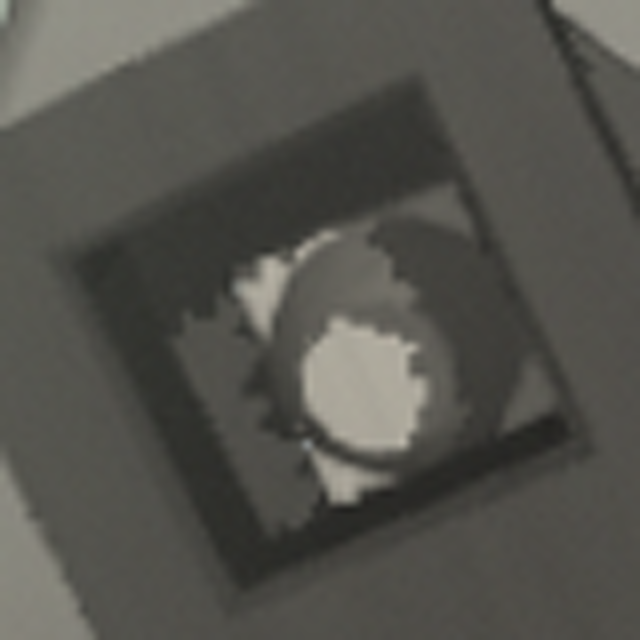

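carry_out(series=[[[1,-0.06,-0.01,0.05,0,0,0],[1,-0.13,-0.03,0.15,0,0,0],[1,-0.19,-0.04,0.27,0,0,0],[1,-0.19,-0.04,0.35,0,0,0],[1,-0.19,-0.04,0.35,0,0,0],[1,-0.19,-0.04,0.35,0,0,0]]])

```text
clock: 5.77
ee_pos: [580.7, 68.2, 118.8]
tool_rot: [-0.0, 0.566, 0.824, -0.0]
contact_force: [0.1, -0.6, -0.7]
finger_gap: 0.208
```

```bash
python3 - <<'E'
from h import *
import pickle
s=observe();print(s['clock'],s['ee_pos'],s['contact_force'],s['finger_gap'])
im=get_image('wrist');save(im,'w5');save(im,'w5b',(230,155,310,235),8);pickle.dump(im,open('w5.pkl','wb'))
E
```

```text
5.7667 [580.73920585  68.1653707  118.83402392] [ 0.14903391 -0.62465702 -0.65060358] 0.20841880011908379
```

View pics/w5b.png

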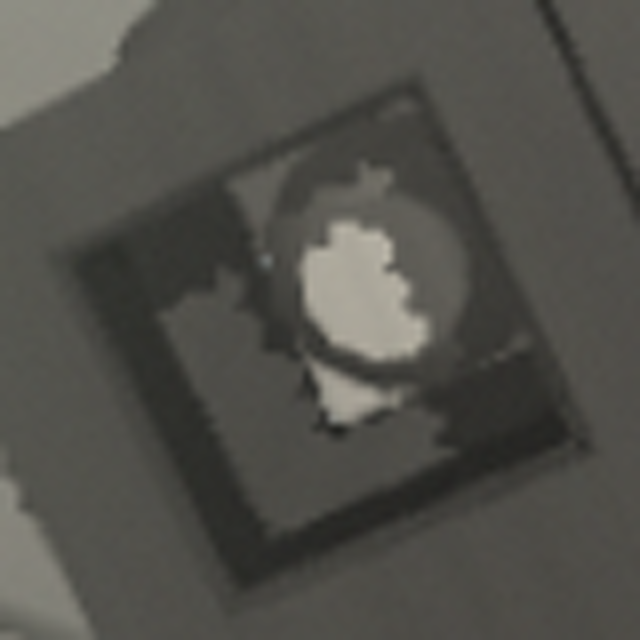

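```bash
python3 - <<'E'
from m import *
import pickle
im=pickle.load(open('w5.pkl','rb'))
meas(im,[(65,252),(420,78),(592,448),(238,600)],(382,285),108.5,(230,155),8)
f=lambda p,z:wpix(im,230+(p[0]-4)/8,155+(p[1]-4)/8,z).round(1)
print(f((300,285),90),f((470,285),90), 'depth top',im['z_map'][155+60,230+10],im['z_map'][190,277])
E
```

```text
sock [547.9 102.8 108.5] len [20.9 21.4 20.8 20.8] ang mod90 [46.  45.2 44.3 45.7] tip [548.7 103.8  90. ] diff [0.77 1.05]
units [ 0.018  0.027 -0.   ]
[544.2 102.1  90. ] [553.6 105.6  90. ] depth top 157.05025 186.3463
```

Tip centre at wrist about (277,190), disc 10 mm wide as expected. The socket is about 1.3 mm off centre and its heading matches the square within 1°. I'll correct and lower in steps.

carry_out(series=[[[1,0.018,0.027,0.05,0,0,0],[1,0.018,0.027,0.15,0,0,0],[1,0.018,0.027,0.25,0,0,0],[1,0.018,0.027,0.35,0,0,0],[1,0.018,0.027,0.4,0,0,0],[1,0.018,0.027,0.4,0,0,0]]])

```text
clock: 6.32
ee_pos: [581.3, 69.3, 102.5]
tool_rot: [-0.0, 0.566, 0.824, -0.0]
contact_force: [-0.6, 0.5, -1.2]
finger_gap: 0.204
```

```bash
python3 - <<'E'
from h import *
import pickle
s=observe();print(s['clock'],s['ee_pos'],s['contact_force'],s['finger_gap'])
im=get_image('wrist');save(im,'w6');save(im,'w6b',(230,155,310,235),8);pickle.dump(im,open('w6.pkl','wb'))
E
```

```text
6.3167 [581.32367811  69.25547374 102.52317211] [-0.61230763  0.46244785 -1.16715859] 0.2040577328220742
```

View pics/w6b.png

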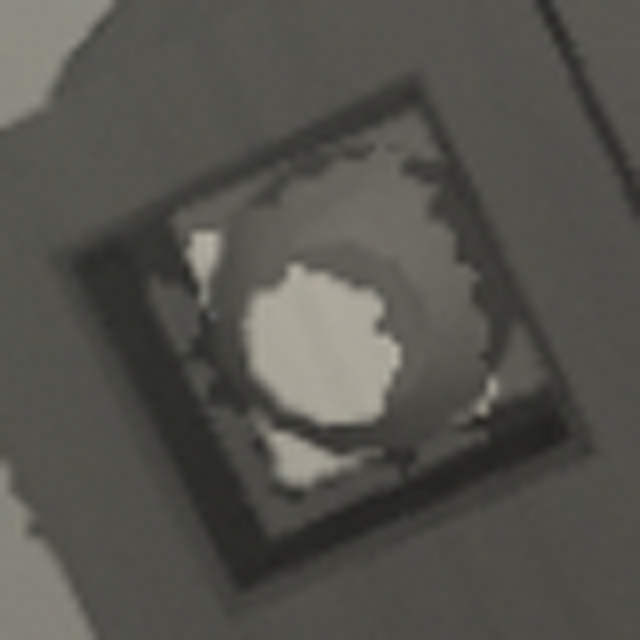

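The socket surrounds the pilot, no contact force, and the square's corners line up with the hole. I'll keep lowering.

carry_out(series=[[[1,0,0,0.05,0,0,0],[1,0,0,0.12,0,0,0],[1,0,0,0.19,0,0,0],[1,0,0,0.25,0,0,0],[1,0,0,0.3,0,0,0],[1,0,0,0.3,0,0,0]]])

```text
clock: 6.87
ee_pos: [581.5, 69.3, 90.7]
tool_rot: [-0.0, 0.566, 0.824, -0.0]
contact_force: [0.0, 0.6, -0.9]
finger_gap: 0.201
```

carry_out(series=[[[1,0,0,0.02,0,0,0],[1,0,0,0.04,0,0,0],[1,0,0,0.06,0,0,0],[1,0,0,0.06,0,0,0]]])

```text
clock: 7.2
ee_pos: [581.7, 69.2, 88.7]
tool_rot: [-0.0, 0.566, 0.824, -0.0]
contact_force: [0.3, 0.5, -1.2]
finger_gap: 0.205
```

carry_out(series=[[[1,0,0,0.02,0,0,0],[1,0,0,0.04,0,0,0],[1,0,0,0.04,0,0,0]]])

```text
clock: 7.45
ee_pos: [582.1, 69.1, 88.0]
tool_rot: [0.0, 0.566, 0.824, 0.0]
contact_force: [-2.6, -1.0, 11.9]
finger_gap: 0.202
```

Fully down: TCP 88.0, so underside at about 64, with 12 N contact. I'll ease to about 5 N and start winding. First I'll measure the carriage gap.

```bash
cat > c.py <<'E'
from h import *
def rows(th0,step,n,psi=21.2,Rr=45.,corr=(0,0),dz=0):
    "corr: world mm shift added linearly over the rows"
    p=np.radians(psi);X=np.array([-np.sin(p),np.cos(p)]);Y=np.array([np.cos(p),np.sin(p)])
    c=lambda t:Rr*np.array([np.cos(np.radians(t)),np.sin(np.radians(t))])
    for i in range(1,n+1):
        d=c(th0-step*i)-c(th0)+np.array(corr)*i/n
        print([1,round(d@X/40,2),round(d@Y/40,2),dz,0,0,0],end=', ')
    print()
E
python3 - <<'E'
from c import *
import pickle
for k in range(4): rows(-45-90*k,9,10)
s=observe();print(s['contact_force'],s['clock'])
im=get_image('top');save(im,'t1',(310,165,400,280),5);pickle.dump(im,open('t1.pkl','wb'))
E
```

```text
[1, np.float64(-0.06), np.float64(-0.17), 0, 0, 0, 0], [1, np.float64(-0.09), np.float64(-0.34), 0, 0, 0, 0], [1, np.float64(-0.09), np.float64(-0.52), 0, 0, 0, 0], [1, np.float64(-0.07), np.float64(-0.69), 0, 0, 0, 0], [1, np.float64(-0.02), np.float64(-0.86), 0, 0, 0, 0], [1, np.float64(0.06), np.float64(-1.02), 0, 0, 0, 0], [1, np.float64(0.16), np.float64(-1.17), 0, 0, 0, 0], [1, np.float64(0.28), np.float64(-1.29), 0, 0, 0, 0], [1, np.float64(0.42), np.float64(-1.4), 0, 0, 0, 0], [1, np.float64(0.58), np.float64(-1.48), 0, 0, 0, 0], 
[1, np.float64(0.17), np.float64(-0.06), 0, 0, 0, 0], [1, np.float64(0.34), np.float64(-0.09), 0, 0, 0, 0], [1, np.float64(0.52), np.float64(-0.09), 0, 0, 0, 0], [1, np.float64(0.69), np.float64(-0.07), 0, 0, 0, 0], [1, np.float64(0.86), np.float64(-0.02), 0, 0, 0, 0], [1, np.float64(1.02), np.float64(0.06), 0, 0, 0, 0], [1, np.float64(1.17), np.float64(0.16), 0, 0, 0, 0], [1, np.float64(1.29), np.float64(0.28), 0, 0, 0, 0], [1, np.float64(1.4), np.float64(0.42), 0, 0, 0, 0], [1, np.float64(1.48), np.float64(0.58), 0, 0, 0, 0], 
[1, np.float64(0.06)
[... 402 characters left out ...]
 0], [1, np.float64(-0.42), np.float64(1.4), 0, 0, 0, 0], [1, np.float64(-0.58), np.float64(1.48), 0, 0, 0, 0], 
[1, np.float64(-0.17), np.float64(0.06), 0, 0, 0, 0], [1, np.float64(-0.34), np.float64(0.09), 0, 0, 0, 0], [1, np.float64(-0.52), np.float64(0.09), 0, 0, 0, 0], [1, np.float64(-0.69), np.float64(0.07), 0, 0, 0, 0], [1, np.float64(-0.86), np.float64(0.02), 0, 0, 0, 0], [1, np.float64(-1.02), np.float64(-0.06), 0, 0, 0, 0], [1, np.float64(-1.17), np.float64(-0.16), 0, 0, 0, 0], [1, np.float64(-1.29), np.float64(-0.28), 0, 0, 0, 0], [1, np.float64(-1.4), np.float64(-0.42), 0, 0, 0, 0], [1, np.float64(-1.48), np.float64(-0.58), 0, 0, 0, 0], 
[-2.62747996 -1.04283126 11.91609309] 7.45
```

```bash
python3 - <<'E'
from h import *
import pickle
t=pickle.load(open('top0.pkl','rb'));save(t,'t0s',(310,165,400,280),5)
E
```

```text
(no output)
```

View pics/t0s.png

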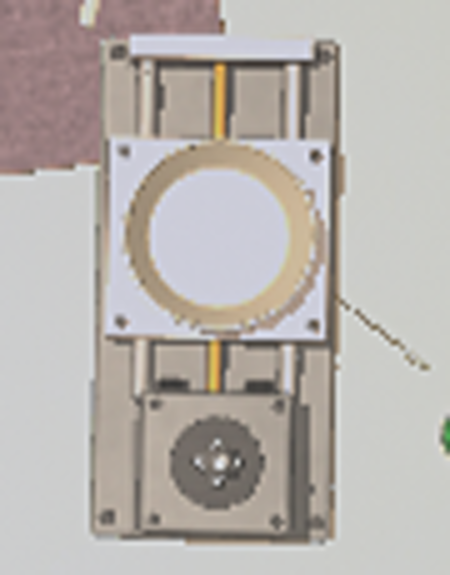

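View pics/t1.png

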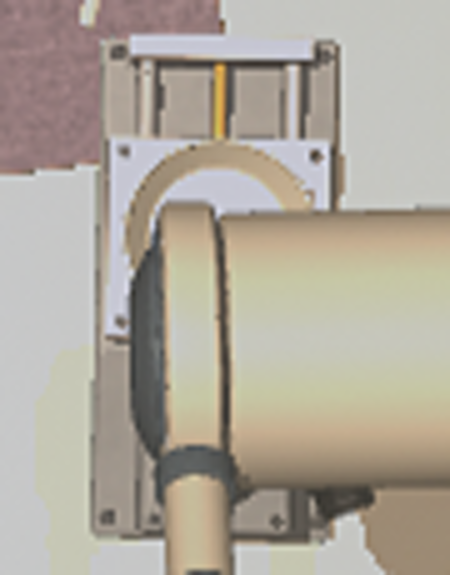

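carry_out(series=[[[1,-0.03,-0.08,-0.01,0,0,0],[1,-0.06,-0.17,-0.015,0,0,0],[1,-0.09,-0.34,-0.015,0,0,0],[1,-0.09,-0.52,-0.015,0,0,0],[1,-0.07,-0.69,-0.015,0,0,0],[1,-0.02,-0.86,-0.015,0,0,0]]])

```text
clock: 8.0
ee_pos: [550.6, 56.2, 88.2]
tool_rot: [0.001, 0.566, 0.824, 0.001]
contact_force: [4.9, 4.5, 2.4]
finger_gap: 0.202
```

```bash
python3 - <<'E'
from h import *
s=observe();print(s['clock'],s['ee_pos'].round(2),s['contact_force'].round(1),s['ft_torque'].round(2),s['finger_gap'])
E
```

```text
8.0 [550.64  56.17  88.25] [4.9 4.5 2.4] [ 1.04 -0.81 -0.04] 0.20246442271077827
```

```bash
sed -i 's/print(\[1,round(d@X\/40,2),round(d@Y\/40,2),dz,0,0,0\]/print([1,float(round(d@X\/40,2)),float(round(d@Y\/40,2)),dz,0,0,0]/' c.py; python3 - <<'E'
from c import *
for k in range(4): rows(-90-90*k,9,10)
E
```

```text
[1, 0.08, -0.16, 0, 0, 0, 0], [1, 0.18, -0.3, 0, 0, 0, 0], [1, 0.3, -0.43, 0, 0, 0, 0], [1, 0.44, -0.54, 0, 0, 0, 0], [1, 0.59, -0.62, 0, 0, 0, 0], [1, 0.76, -0.68, 0, 0, 0, 0], [1, 0.94, -0.71, 0, 0, 0, 0], [1, 1.11, -0.72, 0, 0, 0, 0], [1, 1.29, -0.69, 0, 0, 0, 0], [1, 1.46, -0.64, 0, 0, 0, 0], 
[1, 0.16, 0.08, 0, 0, 0, 0], [1, 0.3, 0.18, 0, 0, 0, 0], [1, 0.43, 0.3, 0, 0, 0, 0], [1, 0.54, 0.44, 0, 0, 0, 0], [1, 0.62, 0.59, 0, 0, 0, 0], [1, 0.68, 0.76, 0, 0, 0, 0], [1, 0.71, 0.94, 0, 0, 0, 0], [1, 0.72, 1.11, 0, 0, 0, 0], [1, 0.69, 1.29, 0, 0, 0, 0], [1, 0.64, 1.46, 0, 0, 0, 0], 
[1, -0.08, 0.16, 0, 0, 0, 0], [1, -0.18, 0.3, 0, 0, 0, 0], [1, -0.3, 0.43, 0, 0, 0, 0], [1, -0.44, 0.54, 0, 0, 0, 0], [1, -0.59, 0.62, 0, 0, 0, 0], [1, -0.76, 0.68, 0, 0, 0, 0], [1, -0.94, 0.71, 0, 0, 0, 0], [1, -1.11, 0.72, 0, 0, 0, 0], [1, -1.29, 0.69, 0, 0, 0, 0], [1, -1.46, 0.64, 0, 0, 0, 0], 
[1, -0.16, -0.08, 0, 0, 0, 0], [1, -0.3, -0.18, 0, 0, 0, 0], [1, -0.43, -0.3, 0, 0, 0, 0], [1, -0.54, -0.44, 0, 0, 0, 0], [1, -0.62, -0.59, 0, 0, 0, 0], [1, -0.68, -0.76, 0, 0, 0, 0], [1, -0.71, -0.94, 0, 0, 0, 0], [1, -0.72, -1.11, 0, 0, 0, 0], [1, -0.69, -1.29, 0, 0, 0, 0], [1, -0.64, -1.46, 0, 0, 0, 0],
```

carry_out(series=[[[1,0.09,-0.16,0,0,0,0],[1,0.19,-0.3,0.003,0,0,0],[1,0.31,-0.42,0.003,0,0,0],[1,0.45,-0.53,0.003,0,0,0],[1,0.6,-0.61,0.003,0,0,0]]])

```text
clock: 8.42
ee_pos: [518.4, 69.0, 88.2]
tool_rot: [0.001, 0.566, 0.825, -0.0]
contact_force: [0.2, -8.7, 10.5]
finger_gap: 0.206
```

carry_out(series=[[[1,0.18,-0.07,-0.003,0,0,0],[1,0.35,-0.1,-0.005,0,0,0],[1,0.53,-0.11,-0.005,0,0,0],[1,0.7,-0.09,-0.005,0,0,0],[1,0.87,-0.04,-0.005,0,0,0]]])

```text
clock: 8.83
ee_pos: [504.3, 101.4, 88.2]
tool_rot: [0.0, 0.566, 0.825, -0.0]
contact_force: [1.9, -6.2, 8.0]
finger_gap: 0.207
```

carry_out(series=[[[1,0.16,0.08,-0.003,0,0,0],[1,0.3,0.18,-0.005,0,0,0],[1,0.43,0.3,-0.005,0,0,0],[1,0.54,0.44,-0.005,0,0,0],[1,0.62,0.59,-0.005,0,0,0]]])

```text
clock: 9.25
ee_pos: [517.0, 133.0, 88.2]
tool_rot: [-0.0, 0.566, 0.825, -0.001]
contact_force: [-0.8, -7.9, 7.1]
finger_gap: 0.208
```

carry_out(series=[[[1,0.05,0.17,0,0,0,0],[1,0.08,0.34,-0.003,0,0,0],[1,0.08,0.52,-0.003,0,0,0],[1,0.06,0.69,-0.003,0,0,0],[1,0.01,0.86,-0.003,0,0,0]]])

```text
clock: 9.67
ee_pos: [548.0, 146.4, 88.2]
tool_rot: [-0.001, 0.566, 0.825, -0.001]
contact_force: [-7.1, 4.1, 9.4]
finger_gap: 0.201
```

carry_out(series=[[[1,-0.08,0.16,-0.003,0,0,0],[1,-0.17,0.3,-0.006,0,0,0],[1,-0.29,0.43,-0.006,0,0,0],[1,-0.43,0.54,-0.006,0,0,0],[1,-0.58,0.62,-0.006,0,0,0]]])

```text
clock: 10.08
ee_pos: [580.7, 133.8, 88.3]
tool_rot: [-0.001, 0.566, 0.825, 0.0]
contact_force: [-0.6, 3.9, 1.2]
finger_gap: 0.204
```

```bash
python3 - <<'E'
from h import *
import pickle
s=observe();print(s['clock'],s['ee_pos'].round(2),s['contact_force'].round(1),s['ft_torque'].round(2))
im=get_image('wrist');save(im,'w7');im=get_image('top');save(im,'t2',(310,165,400,280),5)
E
```

```text
10.0833 [580.66 133.82  88.34] [-0.6  3.9  1.2] [ 0.86  0.24 -0.01]
```

View pics/w7.png

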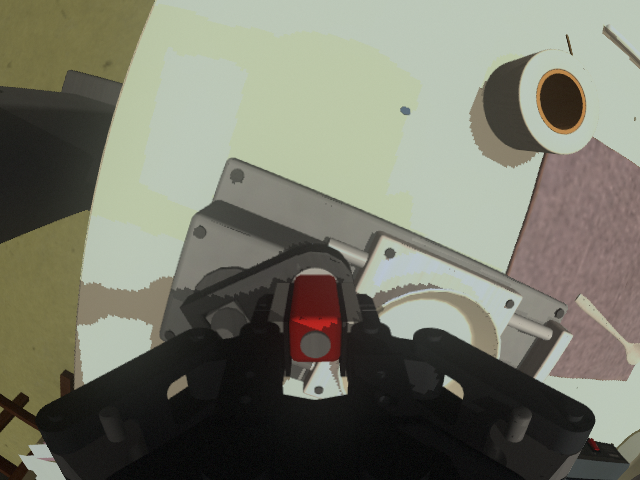

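View pics/t2.png

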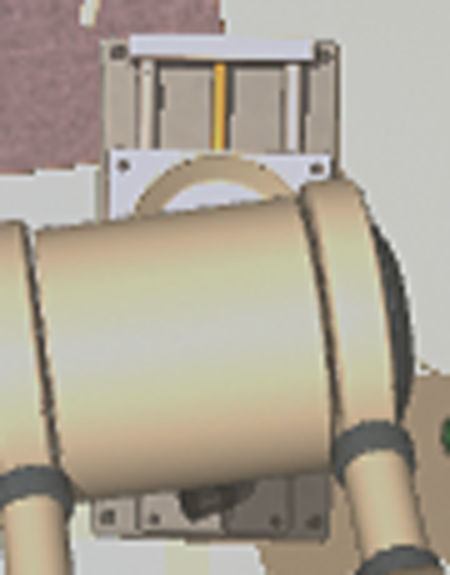

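The carriage's far edge moved from crop row 137 to 150 (about 7 mm over 0.75 turn), so the drive works. Winding on.

carry_out(series=[[[1,-0.17,0.06,0.003,0,0,0],[1,-0.34,0.09,0.006,0,0,0],[1,-0.52,0.09,0.006,0,0,0],[1,-0.69,0.07,0.006,0,0,0],[1,-0.86,0.02,0.006,0,0,0],[1,-1.02,-0.06,0.006,0,0,0],[1,-1.17,-0.16,0.006,0,0,0],[1,-1.29,-0.28,0.006,0,0,0],[1,-1.4,-0.42,0.006,0,0,0],[1,-1.48,-0.58,0.006,0,0,0]]])

```text
clock: 11.02
ee_pos: [580.7, 69.1, 88.3]
tool_rot: [0.0, 0.566, 0.824, 0.0]
contact_force: [5.4, -0.1, 2.1]
finger_gap: 0.202
```

carry_out(series=[[[1,-0.06,-0.17,0.005,0,0,0],[1,-0.09,-0.34,0.005,0,0,0],[1,-0.09,-0.52,0.005,0,0,0],[1,-0.07,-0.69,0.005,0,0,0],[1,-0.02,-0.86,0.005,0,0,0],[1,0.06,-1.02,0.005,0,0,0],[1,0.16,-1.17,0.005,0,0,0],[1,0.28,-1.29,0.005,0,0,0],[1,0.42,-1.4,0.005,0,0,0],[1,0.58,-1.48,0.005,0,0,0]]])

```text
clock: 11.85
ee_pos: [516.9, 70.1, 88.3]
tool_rot: [0.001, 0.566, 0.824, 0.0]
contact_force: [7.4, 0.2, 4.9]
finger_gap: 0.211
```

carry_out(series=[[[1,0.17,-0.06,0,0,0,0],[1,0.34,-0.09,0,0,0,0],[1,0.52,-0.09,0,0,0,0],[1,0.69,-0.07,0,0,0,0],[1,0.86,-0.02,0,0,0,0],[1,1.02,0.06,0,0,0,0],[1,1.17,0.16,0,0,0,0],[1,1.29,0.28,0,0,0,0],[1,1.4,0.42,0,0,0,0],[1,1.48,0.58,0,0,0,0]]])

```text
clock: 12.68
ee_pos: [516.6, 133.0, 88.1]
tool_rot: [0.0, 0.566, 0.825, -0.001]
contact_force: [1.5, -11.6, 8.6]
finger_gap: 0.203
```

```bash
python3 - <<'E'
from h import *
import pickle
im=get_image('wrist');save(im,'w8');im=get_image('top');save(im,'t3',(310,165,400,280),5);im=get_image('scene');save(im,'s3',(250,200,450,350),4)
E
```

```text
(no output)
```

View pics/w8.png

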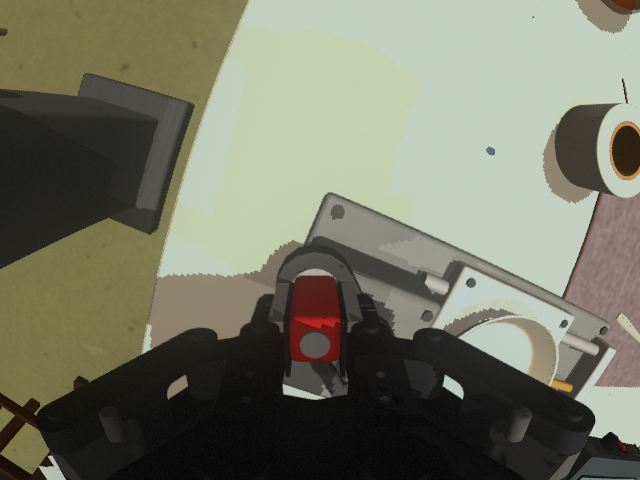

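View pics/t3.png

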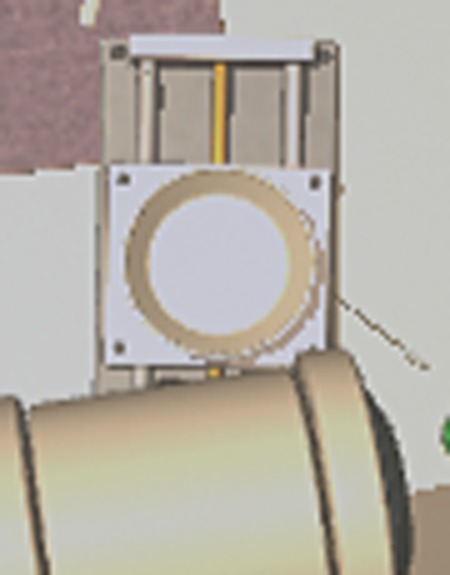

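View pics/s3.png

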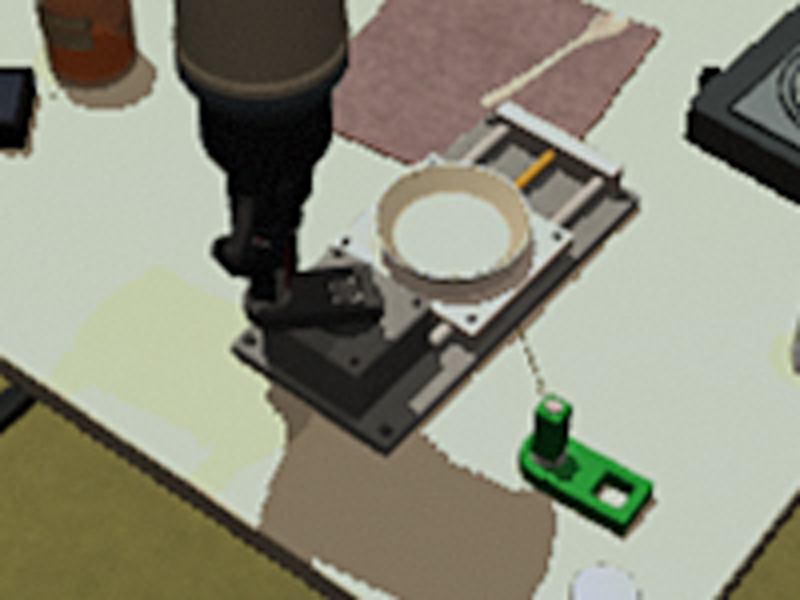

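At 1.5 turns the carriage near edge is at crop row 366, and the buffers at about 378, so roughly 6 mm (0.6 turn) remain. I'll go more slowly.

carry_out(series=[[[1,0.05,0.175,-0.003,0,0,0],[1,0.075,0.345,-0.005,0,0,0],[1,0.075,0.525,-0.005,0,0,0],[1,0.055,0.695,-0.005,0,0,0],[1,0.005,0.865,-0.005,0,0,0]]])

```text
clock: 13.25
ee_pos: [547.0, 146.5, 88.1]
tool_rot: [-0.002, 0.566, 0.825, -0.001]
contact_force: [-8.1, 4.6, 14.1]
finger_gap: 0.202
```

carry_out(series=[[[1,-0.08,0.16,0,0,0,0],[1,-0.18,0.3,0,0,0,0],[1,-0.3,0.43,0,0,0,0],[1,-0.44,0.54,0,0,0,0],[1,-0.59,0.62,0,0,0,0]]])

```text
clock: 13.67
ee_pos: [580.4, 134.0, 88.2]
tool_rot: [-0.001, 0.566, 0.825, 0.0]
contact_force: [0.2, 7.9, 5.7]
finger_gap: 0.205
```

carry_out(series=[[[1,-0.17,0.06,0,0,0,0],[1,-0.34,0.09,0,0,0,0],[1,-0.52,0.09,0,0,0,0],[1,-0.69,0.07,0,0,0,0],[1,-0.86,0.02,0,0,0,0]]])

```text
clock: 14.08
ee_pos: [594.4, 101.6, 88.3]
tool_rot: [0.0, 0.566, 0.825, 0.0]
contact_force: [4.4, 3.7, 2.9]
finger_gap: 0.202
```

carry_out(series=[[[1,-0.16,-0.075,0.003,0,0,0],[1,-0.3,-0.175,0.003,0,0,0],[1,-0.43,-0.295,0.003,0,0,0],[1,-0.54,-0.435,0.003,0,0,0],[1,-0.62,-0.585,0.003,0,0,0]]])

```text
clock: 14.5
ee_pos: [581.3, 69.6, 88.2]
tool_rot: [0.0, 0.566, 0.824, 0.0]
contact_force: [4.7, 2.1, 1.8]
finger_gap: 0.204
```

```bash
python3 - <<'E'
from c import *
s=observe();print(s['ee_pos'].round(2),s['contact_force'].round(1),s['clock'])
im=get_image('top');save(im,'t4',(310,165,400,280),5)
rows(-45,3,10);rows(-75,3,10);rows(-105,3,10);rows(-135,3,10)
E
```

```text
[581.33  69.59  88.25] [4.7 2.1 1.8] 14.5
[1, -0.02, -0.05, 0, 0, 0, 0], [1, -0.04, -0.11, 0, 0, 0, 0], [1, -0.06, -0.17, 0, 0, 0, 0], [1, -0.07, -0.22, 0, 0, 0, 0], [1, -0.08, -0.28, 0, 0, 0, 0], [1, -0.09, -0.34, 0, 0, 0, 0], [1, -0.09, -0.4, 0, 0, 0, 0], [1, -0.1, -0.46, 0, 0, 0, 0], [1, -0.09, -0.52, 0, 0, 0, 0], [1, -0.09, -0.58, 0, 0, 0, 0], 
[1, 0.01, -0.06, 0, 0, 0, 0], [1, 0.02, -0.12, 0, 0, 0, 0], [1, 0.03, -0.17, 0, 0, 0, 0], [1, 0.05, -0.23, 0, 0, 0, 0], [1, 0.07, -0.29, 0, 0, 0, 0], [1, 0.09, -0.34, 0, 0, 0, 0], [1, 0.12, -0.39, 0, 0, 0, 0], [1, 0.15, -0.44, 0, 0, 0, 0], [1, 0.18, -0.49, 0, 0, 0, 0], [1, 0.21, -0.54, 0, 0, 0, 0], 
[1, 0.04, -0.05, 0, 0, 0, 0], [1, 0.07, -0.09, 0, 0, 0, 0], [1, 0.12, -0.13, 0, 0, 0, 0], [1, 0.16, -0.17, 0, 0, 0, 0], [1, 0.2, -0.21, 0, 0, 0, 0], [1, 0.25, -0.25, 0, 0, 0, 0], [1, 0.3, -0.28, 0, 0, 0, 0], [1, 0.35, -0.31, 0, 0, 0, 0], [1, 0.4, -0.34, 0, 0, 0, 0], [1, 0.45, -0.36, 0, 0, 0, 0], 
[1, 0.05, -0.02, 0, 0, 0, 0], [1, 0.11, -0.04, 0, 0, 0, 0], [1, 0.17, -0.06, 0, 0, 0, 0], [1, 0.22, -0.07, 0, 0, 0, 0], [1, 0.28, -0.08, 0, 0, 0, 0], [1, 0.34, -0.09, 0, 0, 0, 0], [1, 0.4, -0.09, 0, 0, 0, 0], [1, 0.46, -0.1, 0, 0, 0, 0], [1, 0.52, -0.09, 0, 0, 0, 0], [1, 0.58, -0.09, 0, 0, 0, 0],
```

View pics/t4.png

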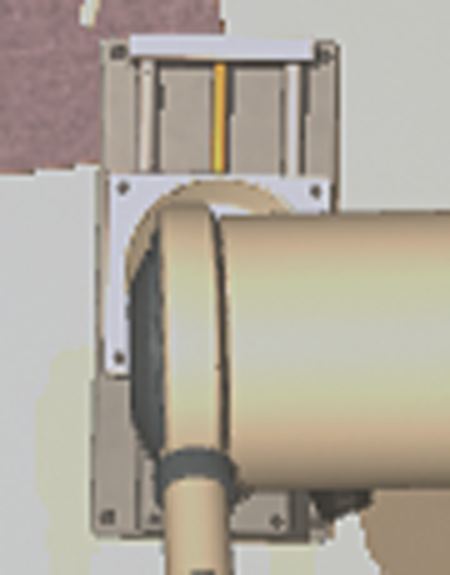

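```bash
python3 - <<'E'
from h import *
import pickle
t=pickle.load(open('top0.pkl','rb'));t4=t
f=lambda u,v,z:world(t,310+(u-2.5)/5,165+(v-2.5)/5,z).round(1)
for n,u,v,z in [('base near',210,540,12),('base far',220,40,12),('bar far',220,35,30),('gb near',215,530,60),('gb far',215,393,60),('shaft',219,461,90),('plate near0',215,338,31),('plate far0',215,137,31),('plate near4',215,377,31),('plate far4',215,175,31),('buf front',172,378,25),('buf back',172,390,25)]: print(n,f(u,v,z))
save(t,'t0z',(325,228,375,248),14)
w=pickle.load(open('w1.pkl','rb'));save(w,'w1z',(290,275,450,395),5)
E
```

```text
base near [508.  104.2  12. ]
base far [782.5  96.1  12. ]
bar far [781.6  97.   30. ]
gb near [513.6 103.6  60. ]
gb far [585.2 103.   60. ]
shaft [548.8 102.7  90. ]
plate near0 [616.4 101.3  31. ]
plate far0 [725.5 100.3  31. ]
plate near4 [595.4 101.5  31. ]
plate far4 [704.7 100.5  31. ]
buf front [595.3 124.4  25. ]
buf back [588.8 124.5  25. ]
```

View pics/t0z.png

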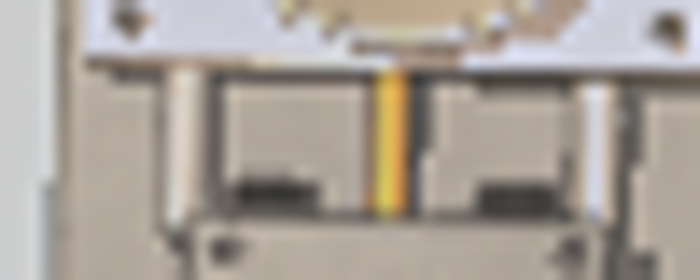

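View pics/w1z.png

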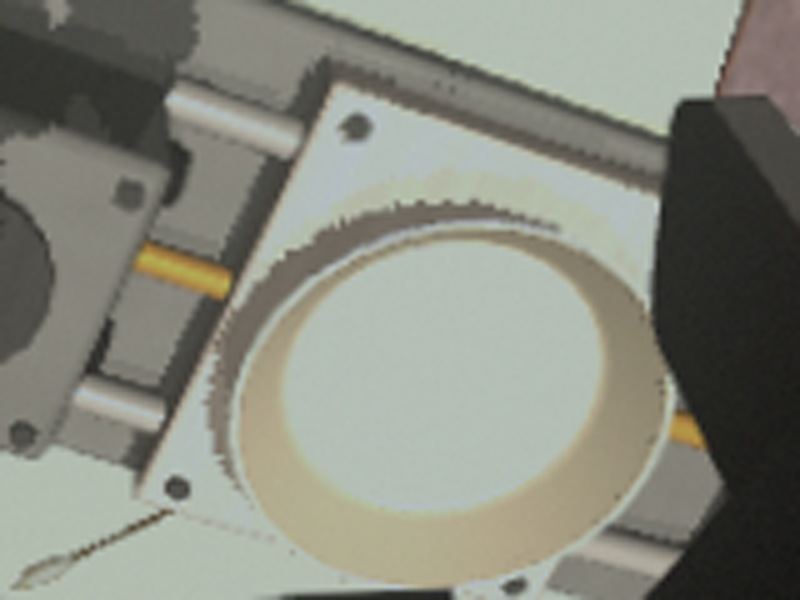

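The carriage plate is now at x = 595.4 and the buffer front reads about 595, so the stop is close (2.0 turns done, 2.1 the minimum). I'll go slowly now and watch the tangential force.

carry_out(series=[[[1,-0.02,-0.05,0.002,0,0,0],[1,-0.04,-0.11,0.004,0,0,0],[1,-0.06,-0.17,0.004,0,0,0],[1,-0.07,-0.22,0.004,0,0,0],[1,-0.08,-0.28,0.004,0,0,0],[1,-0.09,-0.34,0.004,0,0,0],[1,-0.09,-0.4,0.004,0,0,0],[1,-0.1,-0.46,0.004,0,0,0]]])

```text
clock: 15.22
ee_pos: [565.8, 59.4, 88.2]
tool_rot: [0.0, 0.566, 0.825, 0.0]
contact_force: [4.9, 1.0, 6.1]
finger_gap: 0.201
```

```bash
cat > st.py <<'E'
from c import *
import sys
s=observe();p=s['ee_pos'];f=s['contact_force'];c=np.array([549.4,101.3]);d=p[:2]-c;th=np.arctan2(d[1],d[0]);r=np.array([np.cos(th),np.sin(th)]);t=np.array([np.sin(th),-np.cos(th)])
print('clock',s['clock'],'th',np.degrees(th).round(1),'R',np.hypot(*d).round(1),'Frad',(f[:2]@r).round(1),'Ftan',(f[:2]@t).round(1),'Fz',f[2].round(1),p.round(1))
rows(*map(float,sys.argv[1:3]),int(sys.argv[3])) if len(sys.argv)>1 else 0
E
python3 st.py -69 1.5 10; python3 -c "
from h import *
im=get_image('top');save(im,'t5',(310,165,400,280),5)"
```

```text
clock 15.2167 th -68.7 R 45.0 Frad 0.8 Ftan -4.9 Fz 6.1 [565.8  59.4  88.2]
[1, 0.0, -0.03, 0, 0, 0, 0], [1, 0.0, -0.06, 0, 0, 0, 0], [1, 0.0, -0.09, 0, 0, 0, 0], [1, 0.01, -0.12, 0, 0, 0, 0], [1, 0.01, -0.15, 0, 0, 0, 0], [1, 0.01, -0.18, 0, 0, 0, 0], [1, 0.02, -0.2, 0, 0, 0, 0], [1, 0.03, -0.23, 0, 0, 0, 0], [1, 0.03, -0.26, 0, 0, 0, 0], [1, 0.04, -0.29, 0, 0, 0, 0],
```

View pics/t5.png

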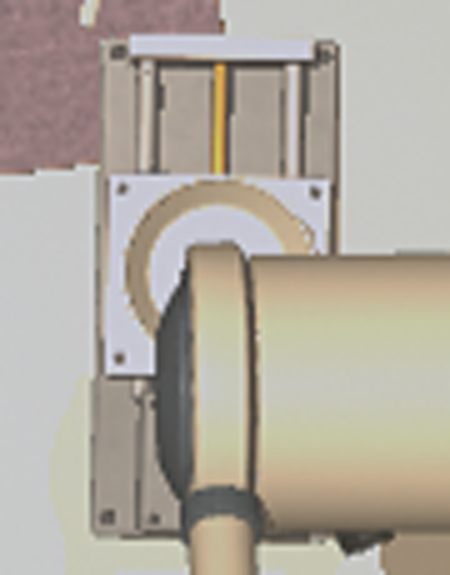

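carry_out(series=[[[1,0,-0.03,0,0,0,0],[1,0,-0.06,0,0,0,0],[1,0,-0.09,0,0,0,0],[1,0.01,-0.12,0,0,0,0],[1,0.01,-0.15,0,0,0,0],[1,0.01,-0.18,0,0,0,0],[1,0.02,-0.2,0,0,0,0]]])

```text
clock: 15.85
ee_pos: [558.0, 57.2, 88.2]
tool_rot: [0.0, 0.566, 0.825, 0.0]
contact_force: [5.5, -3.2, 7.1]
finger_gap: 0.206
```

```bash
python3 st.py -79.5 1 10
```

```text
clock 15.85 th -78.9 R 44.9 Frad 4.2 Ftan -4.8 Fz 7.1 [558.   57.2  88.2]
[1, 0.0, -0.02, 0, 0, 0, 0], [1, 0.01, -0.04, 0, 0, 0, 0], [1, 0.01, -0.06, 0, 0, 0, 0], [1, 0.02, -0.08, 0, 0, 0, 0], [1, 0.02, -0.1, 0, 0, 0, 0], [1, 0.03, -0.11, 0, 0, 0, 0], [1, 0.03, -0.13, 0, 0, 0, 0], [1, 0.04, -0.15, 0, 0, 0, 0], [1, 0.05, -0.17, 0, 0, 0, 0], [1, 0.05, -0.19, 0, 0, 0, 0],
```

carry_out(series=[[[1,0.004,-0.02,0,0,0,0],[1,0.004,-0.02,0,0,0,0]]])

```text
clock: 16.02
ee_pos: [557.1, 57.0, 88.2]
tool_rot: [0.0, 0.566, 0.825, 0.0]
contact_force: [3.9, -2.4, 6.3]
finger_gap: 0.202
```

carry_out(series=[[[1,0.004,-0.02,0,0,0,0],[1,0.004,-0.02,0,0,0,0]]])

```text
clock: 16.18
ee_pos: [556.3, 56.9, 88.2]
tool_rot: [0.0, 0.566, 0.825, 0.0]
contact_force: [4.0, -2.9, 6.7]
finger_gap: 0.206
```

carry_out(series=[[[1,0.005,-0.025,0,0,0,0],[1,0.005,-0.025,0,0,0,0]]])

```text
clock: 16.35
ee_pos: [555.3, 56.8, 88.2]
tool_rot: [0.0, 0.566, 0.825, 0.0]
contact_force: [4.6, -2.3, 6.1]
finger_gap: 0.208
```

carry_out(series=[[[1,0.005,-0.025,0,0,0,0],[1,0.005,-0.025,0,0,0,0]]])

```text
clock: 16.52
ee_pos: [554.2, 56.6, 88.2]
tool_rot: [0.0, 0.566, 0.825, 0.0]
contact_force: [4.1, -2.3, 6.2]
finger_gap: 0.204
```

carry_out(series=[[[1,0.006,-0.025,0,0,0,0],[1,0.006,-0.025,0,0,0,0]]])

```text
clock: 16.68
ee_pos: [553.2, 56.5, 88.2]
tool_rot: [0.0, 0.566, 0.825, 0.0]
contact_force: [4.6, -1.2, 6.2]
finger_gap: 0.204
```

```bash
python3 st.py; python3 -c "
from h import *
import pickle
im=get_image('wrist');save(im,'w9');save(im,'w9z',(300,200,460,320),5);pickle.dump(im,open('w9.pkl','wb'))"
```

```text
clock 16.6833 th -85.1 R 45.0 Frad 1.6 Ftan -4.5 Fz 6.2 [553.2  56.5  88.2]
```

View pics/w9.png

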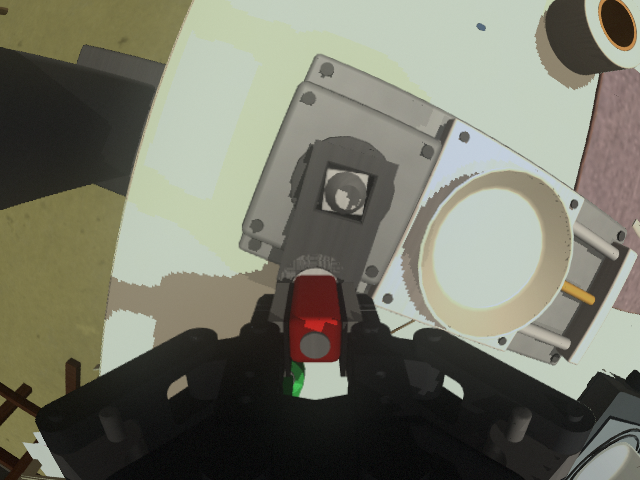

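View pics/w9z.png

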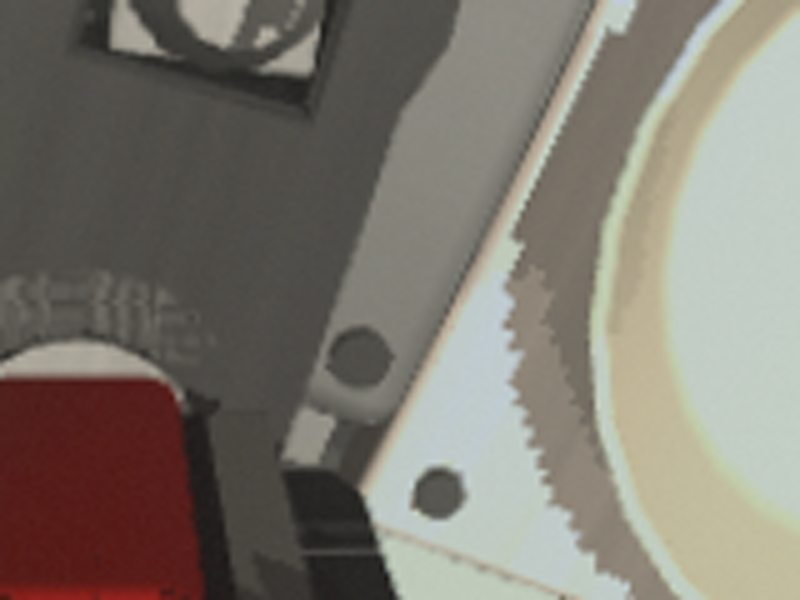

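```bash
python3 - <<'E'
from h import *
import pickle
im=pickle.load(open('w9.pkl','rb'));f=lambda u,v,z:wpix(im,300+(u-2.5)/5,200+(v-2.5)/5,z).round(1)
print('plate',f(365,490,31),f(598,10,31),'gb',f(440,310,60),f(385,415,60))
w1=pickle.load(open('w1.pkl','rb'));g=lambda u,v,z:wpix(w1,290+(u-2.5)/5,275+(v-2.5)/5,z).round(1)
print('w1 plate',g(333,82,31),g(138,490,31),'gb',g(165,175,60),g(95,370,60),'buf front',[ (z,g(188,180,z),g(110,345,z)) for z in (12,22,30)])
E
```

```text
plate [594.   47.7  31. ] [595.8 110.4  31. ] gb [583.8  78.6  60. ] [583.1  66.4  60. ]
w1 plate [617.2 161.9  31. ] [614.4  45.6  31. ] gb [585.1 141.8  60. ] [587.4  92.4  60. ] buf front [(12, array([599.6, 120.5,  12. ]), array([597.8,  71.8,  12. ])), (22, array([597.6, 125.1,  22. ]), array([595.8,  77.5,  22. ])), (30, array([596. , 128.7,  30. ]), array([594.2,  82.2,  30. ]))]
```

carry_out(series=[[[1,0.007,-0.025,0,0,0,0],[1,0.007,-0.025,0,0,0,0]]])

```text
clock: 16.9
ee_pos: [552.2, 56.4, 88.2]
tool_rot: [0.0, 0.566, 0.825, 0.0]
contact_force: [4.2, -1.4, 7.0]
finger_gap: 0.203
```

carry_out(series=[[[1,0.008,-0.025,0,0,0,0],[1,0.008,-0.025,0,0,0,0]]])

```text
clock: 17.07
ee_pos: [551.1, 56.4, 88.2]
tool_rot: [0.0, 0.566, 0.825, 0.0]
contact_force: [3.3, -1.9, 5.6]
finger_gap: 0.202
```

carry_out(series=[[[1,0.009,-0.027,0,0,0,0],[1,0.009,-0.027,0,0,0,0]]])

```text
clock: 17.23
ee_pos: [550.0, 56.3, 88.2]
tool_rot: [0.0, 0.566, 0.825, 0.0]
contact_force: [3.7, -0.5, 6.5]
finger_gap: 0.203
```

carry_out(series=[[[1,0.01,-0.027,0,0,0,0],[1,0.01,-0.027,0,0,0,0]]])

```text
clock: 17.4
ee_pos: [548.8, 56.3, 88.2]
tool_rot: [0.0, 0.566, 0.825, 0.0]
contact_force: [4.4, -0.5, 6.6]
finger_gap: 0.207
```

carry_out(series=[[[1,0.011,-0.028,0,0,0,0],[1,0.011,-0.028,0,0,0,0]]])

```text
clock: 17.57
ee_pos: [547.6, 56.4, 88.2]
tool_rot: [0.0, 0.566, 0.825, 0.0]
contact_force: [3.4, -1.6, 7.3]
finger_gap: 0.206
```

carry_out(series=[[[1,0.012,-0.027,0,0,0,0],[1,0.012,-0.027,0,0,0,0]]])

```text
clock: 17.73
ee_pos: [546.4, 56.4, 88.2]
tool_rot: [0.0, 0.566, 0.825, 0.0]
contact_force: [3.8, -0.8, 5.8]
finger_gap: 0.205
```

carry_out(series=[[[1,0.013,-0.027,0,0,0,0],[1,0.013,-0.027,0,0,0,0]]])

```text
clock: 17.9
ee_pos: [545.2, 56.5, 88.2]
tool_rot: [0.0, 0.566, 0.825, 0.0]
contact_force: [5.0, -0.9, 5.7]
finger_gap: 0.209
```

carry_out(series=[[[1,0.014,-0.027,0,0,0,0],[1,0.014,-0.027,0,0,0,0]]])

```text
clock: 18.07
ee_pos: [544.0, 56.6, 88.2]
tool_rot: [0.0, 0.566, 0.825, 0.0]
contact_force: [3.4, -1.1, 7.6]
finger_gap: 0.201
```

carry_out(series=[[[1,0.015,-0.026,0,0,0,0],[1,0.015,-0.026,0,0,0,0]]])

```text
clock: 18.23
ee_pos: [542.8, 56.8, 88.2]
tool_rot: [0.0, 0.566, 0.825, 0.0]
contact_force: [4.1, -1.1, 6.9]
finger_gap: 0.206
```

carry_out(series=[[[1,0.016,-0.026,0,0,0,0],[1,0.016,-0.026,0,0,0,0]]])

```text
clock: 18.4
ee_pos: [541.6, 57.0, 88.2]
tool_rot: [0.0, 0.566, 0.825, 0.0]
contact_force: [4.1, -2.0, 7.6]
finger_gap: 0.206
```

carry_out(series=[[[1,0.016,-0.025,0,0,0,0],[1,0.016,-0.025,0,0,0,0]]])

```text
clock: 18.57
ee_pos: [540.8, 57.2, 88.2]
tool_rot: [0.001, 0.566, 0.825, 0.0]
contact_force: [6.3, -2.2, 5.1]
finger_gap: 0.201
```

carry_out(series=[[[1,0.01,-0.015,0,0,0,0],[1,0.01,-0.015,0,0,0,0]]])

```text
clock: 18.73
ee_pos: [540.4, 57.3, 88.3]
tool_rot: [0.001, 0.566, 0.825, 0.0]
contact_force: [7.5, -3.0, 4.1]
finger_gap: 0.2
```

carry_out(series=[[[1,0.01,-0.015,0,0,0,0],[1,0.01,-0.015,0,0,0,0]]])

```text
clock: 18.9
ee_pos: [540.1, 57.4, 88.4]
tool_rot: [0.001, 0.566, 0.825, 0.001]
contact_force: [8.5, -3.2, 3.5]
finger_gap: 0.203
```

carry_out(series=[[[1,0.01,-0.014,0.003,0,0,0],[1,0.01,-0.014,0.003,0,0,0]]])

```text
clock: 19.07
ee_pos: [539.8, 57.5, 88.4]
tool_rot: [0.002, 0.566, 0.825, 0.001]
contact_force: [9.5, -4.7, 4.1]
finger_gap: 0.206
```

```bash
python3 st.py; python3 -c "
from h import *
import pickle
print(observe()['ft_torque'])
im=get_image('wrist');save(im,'w10');pickle.dump(im,open('w10.pkl','wb'));im=get_image('top');save(im,'t10',(310,165,400,280),5)"
```

```text
clock 19.0667 th -102.4 R 44.9 Frad 2.6 Ftan -10.3 Fz 4.1 [539.8  57.5  88.4]
[-0.51143623 -1.85347637 -0.01959402]
```

View pics/w10.png

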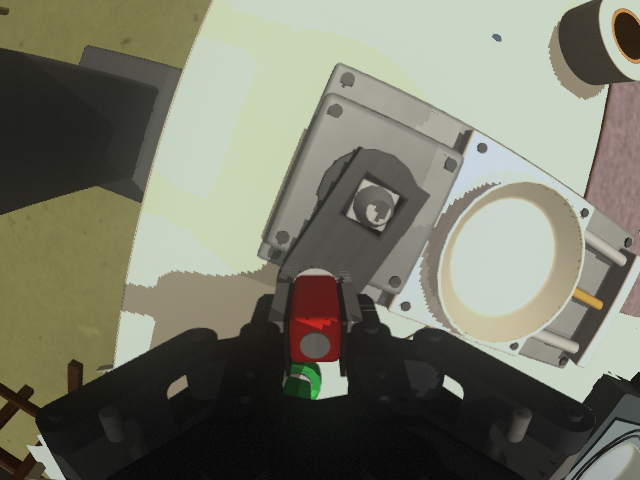

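View pics/t10.png

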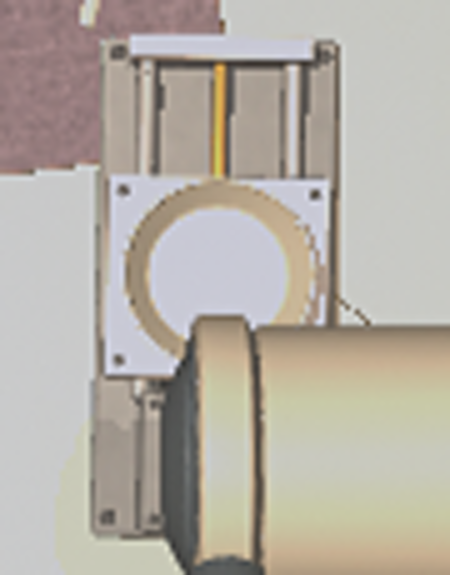

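carry_out(series=[[[1,0.01,-0.014,0.002,0,0,0],[1,0.01,-0.014,0.002,0,0,0]]])

```text
clock: 19.33
ee_pos: [539.5, 57.6, 88.4]
tool_rot: [0.002, 0.566, 0.825, 0.001]
contact_force: [10.8, -3.3, 4.4]
finger_gap: 0.202
```

```bash
python3 st.py
```

```text
clock 19.3333 th -102.7 R 44.8 Frad 0.9 Ftan -11.3 Fz 4.4 [539.5  57.6  88.4]
```

Ftan has risen from a steady 4.5 N to 11.3 N at 2.16 turns, matching the point where the plate meets the buffers. That is the stop, so I'll unload without winding back and then release.

carry_out(series=[[[1,-0.01,0.014,0,0,0,0],[1,-0.02,0.028,0,0,0,0],[1,-0.03,0.042,0,0,0,0],[1,-0.04,0.056,0,0,0,0],[1,-0.04,0.056,0,0,0,0]]])

```text
clock: 19.75
ee_pos: [540.4, 57.2, 88.1]
tool_rot: [0.0, 0.566, 0.825, 0.0]
contact_force: [1.6, -0.3, 11.8]
finger_gap: 0.208
```

```bash
python3 st.py
```

```text
clock 19.75 th -101.5 R 45.0 Frad -0.0 Ftan -1.7 Fz 11.8 [540.4  57.2  88.1]
```

carry_out(series=[[[1,0,0,-0.01,0,0,0],[1,0,0,-0.015,0,0,0],[0.6,0,0,-0.015,0,0,0],[0.3,0,0,-0.015,0,0,0],[0,0,0,-0.015,0,0,0],[-0.4,0,0,-0.015,0,0,0],[-0.4,0,0,-0.015,0,0,0],[-0.4,0,0,-0.015,0,0,0]]])

```text
clock: 20.42
ee_pos: [540.1, 57.3, 88.1]
tool_rot: [-0.0, 0.566, 0.824, -0.0]
contact_force: [0.0, -0.3, 0.3]
finger_gap: 0.701
```

Released with no force. I'll raise the tool straight up and clear.

carry_out(series=[[[-0.4,0,0,-0.3,0,0,0],[-0.4,0,0,-0.8,0,0,0],[-0.4,0,0,-1.5,0,0,0],[-0.4,0,0,-2.3,0,0,0],[-0.4,0,0,-3.1,0,0,0],[-0.4,0,0,-3.5,0,0,0],[-0.4,0.5,0,-3.5,0,0,0],[-0.4,1,0,-3.5,0,0,0],[-0.4,1.5,0,-3.5,0,0,0],[-0.4,1.5,0,-3.5,0,0,0]]])

```text
clock: 21.25
ee_pos: [517.5, 115.6, 228.3]
tool_rot: [-0.001, 0.565, 0.825, 0.0]
contact_force: [1.1, 0.1, -1.1]
finger_gap: 0.7
```

```bash
python3 -c "
from h import *
import pickle
s=observe();print(s['clock'],s['ee_pos'],s['contact_force'])
im=get_image('wrist');save(im,'w11');pickle.dump(im,open('w11.pkl','wb'));im=get_image('scene');save(im,'s11',(250,200,450,350),4);im=get_image('top');save(im,'t11',(270,165,430,285),5)"
```

```text
21.25 [517.48939384 115.58046631 228.33757869] [ 1.1269625   0.12714522 -1.11324295]
```

View pics/w11.png

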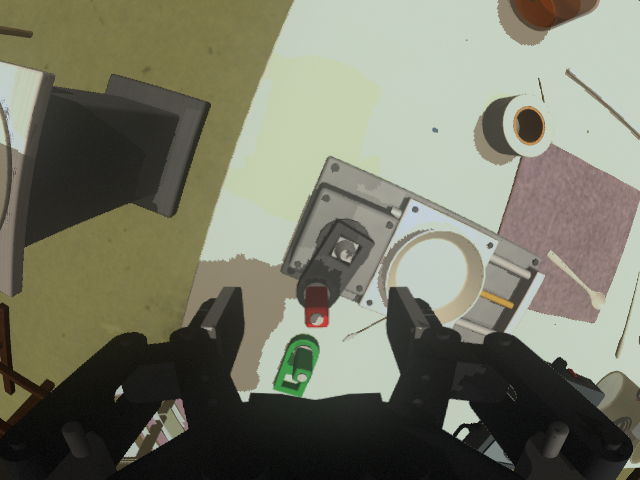

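View pics/s11.png

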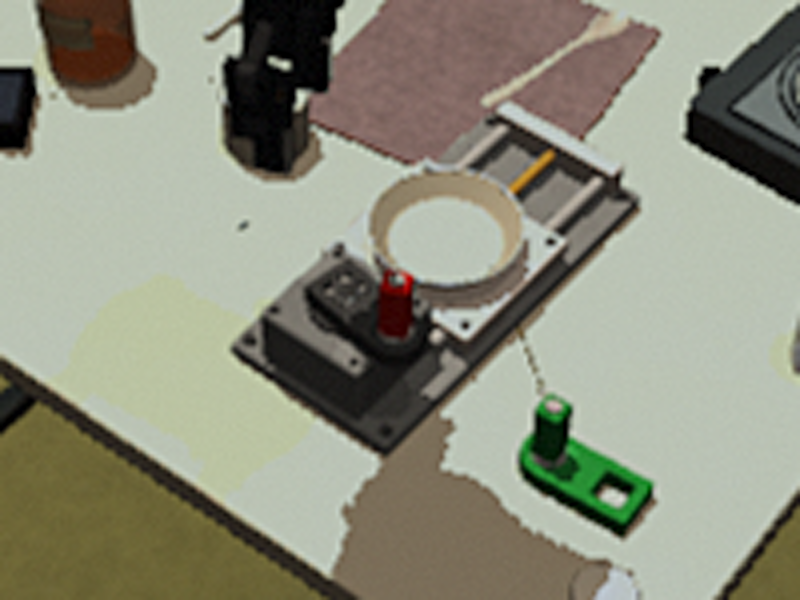

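View pics/t11.png

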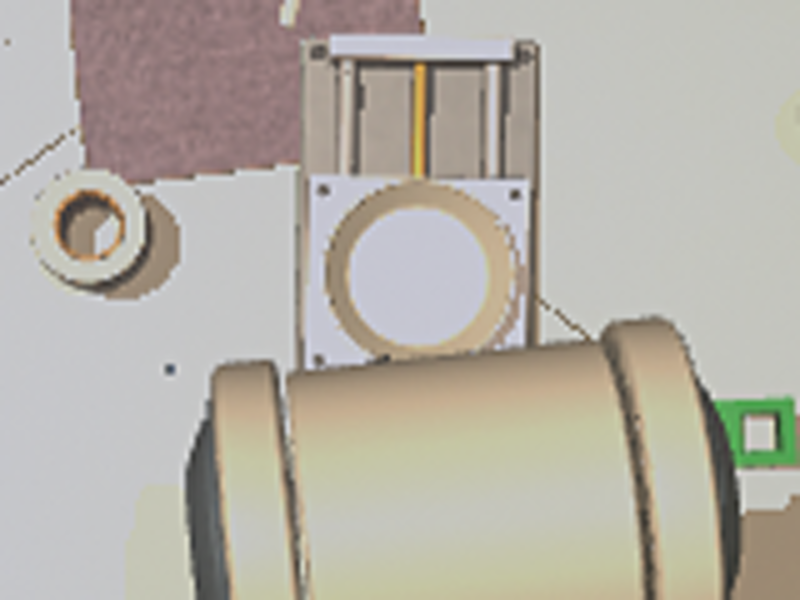

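```bash
python3 -c "
from h import *
import pickle
im=pickle.load(open('w11.pkl','rb'));save(im,'w11z',(300,190,420,330),4.2)
t=im['z_map'];m=im
def d(u,v):
    z=t[v,u]; a=(u-m['mtx'][0,2])/m['mtx'][0,0];b=(v-m['mtx'][1,2])/m['mtx'][1,1];r=np.hypot(a,b)
    D=np.array([a/r*np.sin(r),b/r*np.sin(r),np.cos(r)]);return (np.array(m['position'])+rot(m['orientation']).apply(D/D[2]*z)).round(1)
for p in [(335,265),(325,270),(365,238),(343,278),(345,250),(316,320)]: print(p,d(*p))
"
```

```text
(335, 265) [546.2  89.6  78.1]
(325, 270) [540.2  82.2  77.3]
(365, 238) [560.4 120.3  78.6]
(343, 278) [556.9  81.3  78.4]
(345, 250) [549.2 104.4  76.9]
(316, 320) [540.6  59.6 127.4]
```

View pics/w11z.png

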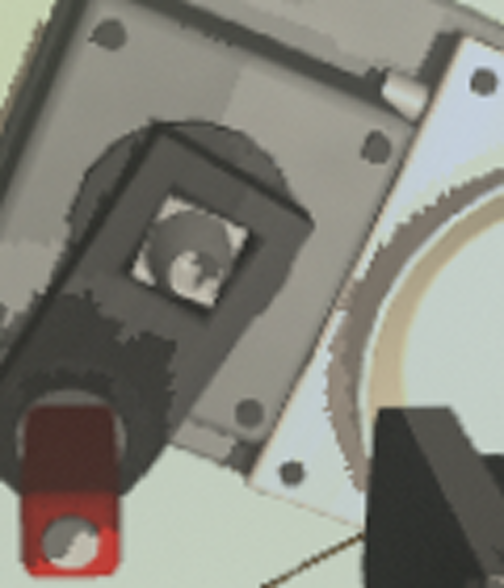

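Arm top reads z ≈ 78 mm all over (64 + 14), so the crank is flat on the collar. The carriage is up against the buffers and everything else is in place. Handing in.

```bash
python3 -c "
from workcell import *
print(hand_in())"
```

```text
the job is handed in; nothing more can be done
None
```

I fitted the red-gripped crank on the drive shaft, pushed it fully down, and wound it about 2.16 turns clockwise until it reached the stop. Then I let go, moved the arm clear and handed the job in at about 21 s. No verdict was reported.

- **Stop:** The tangential force at the grip stayed at 4–6 N in the slow approach to the stop. It then rose to about 11 N over roughly the last 2 mm of grip travel. I eased it to about 2 N before releasing. The highest sideways reading was about 12 N, with 14 N downward during winding.
- **Carriage:** Its near edge moved about 21 mm, to within about 1 mm of where I had measured the buffer fronts. I could not see the contact itself, because the gear box or the arm hid that gap in every late picture.
- **Stop firmness:** The force rose gradually, about 1 N for each 0.7 mm of commanded movement. I took this as give in the arm and the rubber. When I backed off, the grip moved only about 1 mm for 10 N, which fits a firm stop.
- **Crank seating:** The arm's top reads 77–78.6 mm above the table across its length (78 expected), so it sits fully down on the collar.
- **Surroundings:** In the final pictures the green crank, tape roll and everything else in view stood as they did at the start. The vial and the black case were outside those views and I did not re-check them.

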